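# Put the thin gauge bar away in the till

## Robot

A 6-joint arm with a two-finger parallel gripper is mounted at the origin on a cart in front of the work surface, level with it; the furniture and walls round the work are solid. World frame = base frame: x ahead of the robot, y to its left, z up, the work surface at z = 0. Lengths are in mm, angles in rad, forces in N, time in s.
With the tool pointing down it reaches from about 350 to 775 mm from the base axis. Payload 7.3 kg.
Tool frame: the origin (TCP) lies at the centre of the arm's flange, where the gripper is bolted on; the fingertips stand 178 mm ahead of it and the grasp point (between the pads) lies 159 mm ahead of it; z points along the fingers, y is the direction in which the jaws open and shut (so a half turn about z gives the same grasp; the last joint's range is limited). The gripper opens to 92 mm and grips with 3 to 60 N. Pads are 19 mm wide; open, the fingers measure 130 mm over their backs; the gripper's body (75 mm by 190 mm) begins 47 mm behind the grasp point.
Start: joints at [1.047, 0.342, 1.524, -0, 1.275, -0.146], TCP at [193.639, 487.987, 404.741] pointing down, gripper open.
Joint ranges: [-2.53, 2.53], [-0.77, 2.02], [0.04, 2.7], [-1, 4.14], [0.28, 2.66], [-3.11, 3.11]. Speed limits (rad/s): [2.57, 2.57, 3.14, 3.14, 3.14, 3.14].

## Interface

Orientations are given as [roll, pitch, yaw] about the fixed x, y, z axes, in that order (R = Rz(yaw) Ry(pitch) Rx(roll)).
In Python, from plant import status, viewer, ticket gives the robot as it stands.
- The arm moves only by the tool play_rows, never from a script. Its argument "commands" is a list of rows, each an object with "offset": the shift along the tool's x, y, z in m, a list of three; "twist": the turn about the tool's z in degrees. A call has 1 to 5 rows; each row shifts and turns the commanded pose from where the row before left it, along the tool's axes as they then stand; what a row does not reach is not made up. A row lasts 1/10 s, in which the tool goes at most 50 mm and 8.59 degrees, less where a joint would pass 70% of its speed; a pose out of reach is approached as far as the arm can. A call with a gripper value outside its range is refused whole. "jaw" is the closure in counts, from 0 (fully open) to 255 (shut), set as the call begins (left out, the last holds). The fingers move at their own pace and stop on an object; the grip force is fixed at half the most. Time passes only in rows, so rows that do not move let the fingers close. It gives the time, the measured TCP pose, the force and the opening at its end, in the units of the state.
- status.get_obs(): the state, without advancing time (a new reading comes with each control period).
- viewer.capture(name): name is "side" or "top" or "wrist"; returns the picture (400x640x3 uint8, red, green, blue); there is no depth.
- viewer.camera_params(name): a dict with "fov_y" (degrees; the focal length in pixels is half the picture's height over the tangent of half this angle, whatever the lens; pixels are square), "cx", "cy" (the principal point, pixels), "D" ([k1, k2, p1, p2, k3] as OpenCV has them; the pictures are not rectified), "rvec" (rotation vector, rad) and "tvec" (3), from world to camera coordinates, as OpenCV has them; the wrist camera has in their place "T_tool_cam" (4x4, takes a point from camera to tool coordinates, whose origin is the TCP and whose axes are the flange's). Camera axes: x right, y down, z forward; pixel columns grow to the right and rows downward; lengths in mm; the calibration is good to about 2 mm. A picture is of the moment at which its call begins: read the wrist's pose just before it. camera_params takes no time and is no camera call.
- ticket.close_job(): hands the job in, once; it reports no verdict.
The state is a dict: "time": time; "joint_positions": joint angles; "dq": joint speeds; "tau": joint torques, N m; "tool_pos": TCP position; "tcp_rot": TCP orientation; "contact_force": force on the tool from outside, world axes, zero at the start; "moment": the same for the moment, N m; "grip_width": finger opening in mm.
Only numpy, scipy, OpenCV 4.12 (cv2) and the standard library are available. Lean on these libraries where they do the work, as an engineer would, in place of code of your own. Each camera call takes 0.05 s, during which the arm holds its last target.

## Task

First swing the magnifier to the right about its post, at least a quarter turn, until it stands clear of the dark stone plate. The thin metal gauge bar on the stone is too flat to pick up: then slide it towards you until about a third of it overhangs the near edge, pinch it there by its two long sides, lift it, and push it long ways into the open pigeonhole of the plywood till on the left, fully home against the back. Do not let the bar fall, leave the loose things on the bench where they are, and let go at the end with the magnifier still out of the way.

Things in the scene. Friction and masses are not known exactly. Their poses are not given: they have to be found in the camera images.
- slab: Fixed dark stone surface plate, 150 (its x) by 110 (its y) mm, flat top 50 mm above the table, sides upright. Origin at the centre of its underside, on the table; x points away from the robot (within 0.2 rad), y to the left. The magnifier's post (14 mm thick, 175 mm high with its pivot) stands just behind it at x = +90, y = -35 mm of this frame.
- slab_edge (a point): Middle of the near top edge of the stone plate (slab frame x = -75 mm, 50 mm above the table). Over this edge the bar is to overhang. The space below and in front of the edge is free down to the table. To the right, from y = +48 mm of the robot's frame rightwards (x 540 to 620 mm), lies a fixed plywood bundle 98 mm high; to the left in front of the till lies a fixed low tool tray.
- lens_arm (a joint): Magnifier arm's angle about its upright pivot, rad. 0: it points from the post towards the robot (slab -x), lens over the stone; grows as the lens swings to the robot's right (counter-clockwise from above); pi/2: it points right, square to the stone plate. Stops at -0.5 and 2.2. Stiff (0.12 N m), stays where left; push the side of its round head with about 1 N, or take its knob.
- lens_pivot (a point): On the pivot axis of the magnifier arm, 156 mm above the table.
- lens_head (a point): Centre of the round magnifier head, 92 mm in diameter, from 148 to 164 mm above the table, 130 mm from the pivot axis. On the head's outer end, 170 mm from the pivot axis, stands a black knob 18 mm in diameter, from 168 to 190 mm above the table. The grey arm between head and pivot is 13 mm wide.
- gauge: Loose thin flat metal bar with black scale ticks, 125 (x) by 46 (y) by 3 mm, about 50 g. It lies on the stone plate roughly along the slab's x. Origin at the centre of its underside; x along its length, away from the robot. A fingertip pressed on its top with about 5 N drags it along; it slides easily on the polished stone. Both ends are alike; grip it across the 46 mm.
- gauge_near (a point): Middle of the bar's end nearer the robot, half way up its thickness.
- gauge_far (a point): Middle of the bar's far end, half way up its thickness.
- till: Fixed plywood till 96 mm wide, 195 mm high. Origin on the table under the middle of the pigeonhole's front edge; x points into the till, level, away from the robot (yaw -0.1 to 0.35 rad), y to the left. The pigeonhole is 60 mm wide, 35 mm high, 87 mm deep, with a solid back; its floor, 70 mm above the table, begins at x = 0. Below the floor the front is a dark upright face at x = 0.
- till_mouth (a point): Middle of the front edge of the pigeonhole's floor, 70 mm above the table. The upper box, from 105 to 195 mm above the table, juts out 15 to 16 mm in front of this edge (to till x = -16 mm); so a hand that holds the bar's near end must lean back towards the robot, 25 to 45 degrees from upright, fingertips forward.
- till_stop (a point): Middle of the foot of the pigeonhole's back, 87 mm behind till_mouth. With the bar home its far end touches here and its near 38 mm stick out in front of the floor.
- masking_roll: Loose bystander: roll of tape lying flat, 96 mm across, 24 mm high. Origin at the centre of its underside.
- sanding_block: Loose bystander: cork sanding block, 63 by 113 by 34 mm.
- wax_tin: Loose bystander: round tin, 73 mm across, 26 mm high.
- box_dowels: Loose bystander: small cardboard box, 64 by 71 by 51 mm.
Things that resemble listed ones, but are neither listed nor needed, are in the scene too. Of the things that look like the till, the larger one is meant.

How it is judged (in metres and radians):
On the way, in this order (a step that is already met when the one before it is completed fails the run):
1. the magnifier is swung to the right, at least about a quarter turn (value of joint lens_arm above 1.4 rad), for 0.2 s.
2. the bar, still lying flat on the stone plate, overhangs its near edge by at least 30 mm (x of gauge_near in the frame of slab_edge below -0.03 m and height (world z) of gauge between 0.046 and 0.053 m and angle between gauge's own z axis and vertical below 0.06 rad), for 0.2 s.
3. the bar is pinched between the fingers and lifted clear of the stone plate (height (world z) of gauge above 0.06 m and contact force between the fingers and gauge above 1 N and contact force between gauge and slab below 0.1 N), for 0.1 s.
At the end, for the whole second after the job is handed in: The bar lies flat on the pigeonhole's floor, far end within 12 mm of the back, lying along the pigeonhole (within 0.2 rad), released and at rest; the magnifier arm is still at 1.35 rad or more (x of gauge_far in the frame of till_stop above -0.012 m and z of gauge_far in the frame of till_stop between -0.003 and 0.008 m and horizontal distance between gauge_far and till_stop below 0.02 m and angle between the x axis of gauge and the x axis of till, either way round below 0.2 rad and angle between gauge's own z axis and vertical below 0.06 rad and linear speed of gauge below 0.01 m/s and value of joint lens_arm above 1.35 rad); the robot touches nothing.
It fails at once if the bar falls below the stone plate's top, or is turned up on edge (height (world z) of gauge below 0.035 m or angle between gauge's own z axis and vertical above 0.9 rad).
It fails at once if a bystander is moved more than 30 mm (distance of any of masking_roll, sanding_block, wax_tin, box_dowels from where it was at the start of the episode above 0.03 m).
It also fails if it takes over 69 s, if anything falls off the work surface, if the arm or the gripper's body presses on something with over 40 N, if the wrist force passes 120 N, or if a joint passes its speed limit or range.

## Working session

There is one attempt and no reset: what is moved stays moved. The work goes in short steps, Python scripts to look and compute and a tool call to move; the robot and the scene stay as the last step left them, time stands still between calls to the robot, and variables do not carry over. Pictures are saved under pics/ and viewed, and the job is handed in when it is done.

Besides the shell and the picture viewer there is one more tool, called as name(argument=value, ...) on one line, values as JSON. play_rows: Moves the arm, as the interface text tells. Its arguments: {"type":"object","properties":{"commands":{"type":"array"},"jaw":{"type":"number"}},"required":["commands"]}

```bash
ls; mkdir -p pics
cat > look.py <<'E'
import sys,cv2
from plant import status,viewer
for a in sys.argv[1:]:
    n,f=a.split(':')
    im=viewer.capture(n); cv2.imwrite('pics/%s.png'%f,im[:,:,::-1])
E
python3 look.py side:s0 top:t0 wrist:w0
python3 - <<'E'
from plant import status,viewer
print(status.get_obs())
for n in("side","top","wrist"):print(n,viewer.camera_params(n))
E
```

```text
pics
{'time': 0.15, 'joint_positions': array([ 1.04697614e+00,  3.42554367e-01,  1.52474423e+00,  3.82293573e-05,
        1.27541514e+00, -1.45990788e-01]), 'dq': array([ 0.00223964, -0.00235073, -0.00306711,  0.00099392,  0.00062463,
       -0.0003078 ]), 'tau': array([ 1.43876099e-03, -4.31468940e+01, -2.44355357e+01,  7.16588390e-02,
        5.37184544e-02, -8.16376155e-05]), 'tool_pos': array([193.60036833, 487.90595428, 404.22744685]), 'tcp_rot': array([-3.14048881e+00, -1.99259891e-04,  2.76375200e+00]), 'contact_force': array([ 0.15173826, -0.32079196,  0.42573258]), 'moment': array([0.00690286, 0.00261274, 0.01853667]), 'grip_width': 91.52187185041569}
side {'fov_y': 47.290496707494206, 'cx': 312.79271402136726, 'cy': 199.29072013555196, 'D': array([-0.01526868,  0.        ,  0.        ,  0.        ,  0.        ]), 'rvec': array([ 0.05175177,  2.84475153, -1.29677912]), 'tvec': array([ 562.44877496,   40.24892826, 1275.32708207])}
top {'fov_y': 56.70412159900081, 'cx': 322.5849298004516, 'cy': 206.2857893854951, 'D': array([-0.0569906,  0.       ,  0.       ,  0.       ,  0.       ]), 'rvec': array([ 2.18842891, -2.22090133,  0.08071523]), 'tvec': array([  24.67653552,  551.77014584, 1170.52238693])}
wrist {'fov_y': 61.35679713864653, 'cx': 320.5427427290858, 'cy': 200.8565462322238, 'D': array([-0.02929735,  0.        ,  0.        ,  0.        ,  0.        ]), 'T_tool_cam': array([[-1.48464237e-04, -9.55000409e-01, -2.96604445e-01,
         8.00986500e+01],
       [ 9.99999788e-01,  4.64198363e-05, -6.50007685e-04,
        -7.14981834e-01],
       [ 6.34525935e-04, -2.96604478e-01,  9.55000199e-01,
         1.97312835e+01],
       [ 0.00000000e+00,  0.00000000e+00,  0.00000000e+00,
         1.00000000e+00]])}
```

View pics/s0.png

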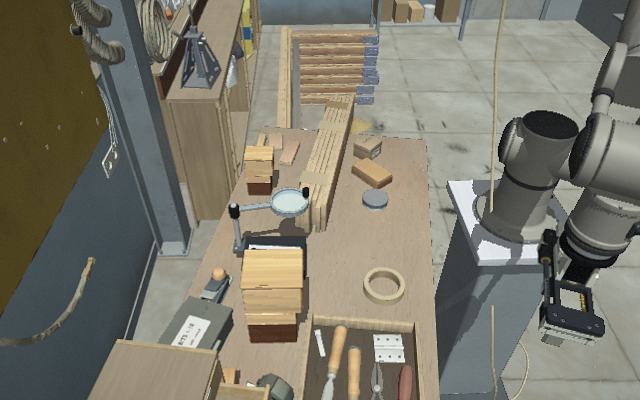

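View pics/t0.png

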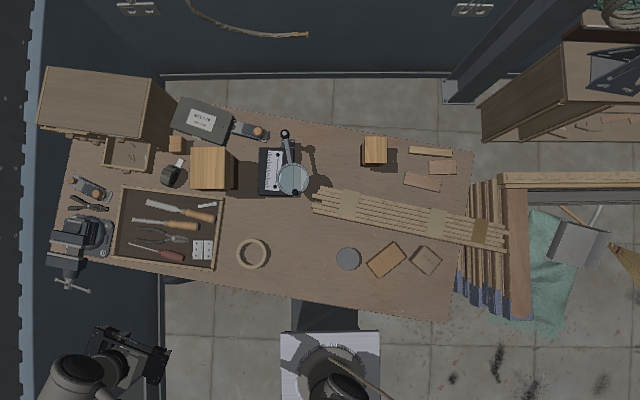

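View pics/w0.png

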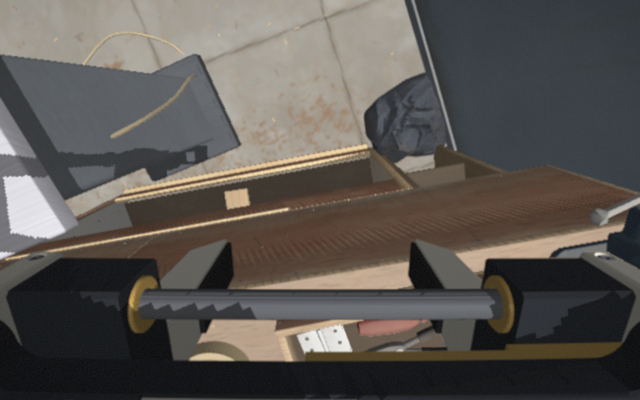

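The side and top views show the magnifier head near (293,178) in the top view, its post at (285,133), the till at about (212,168) and the slab at about (275,170). I'll enlarge these next.

```bash
cat > h.py <<'E'
import numpy as np,cv2
from scipy.spatial.transform import Rotation as R
from plant import status,viewer
def cam(n,obs=None):
    p=viewer.camera_params(n); f=200/np.tan(np.radians(p['fov_y'])/2)
    K=np.array([[f,0,p['cx']],[0,f,p['cy']],[0,0,1]]);D=np.array(p['D'])
    if 'rvec' in p:
        Rm=cv2.Rodrigues(np.array(p['rvec']))[0];t=np.array(p['tvec'])
    else:
        o=obs or status.get_obs()
        T=np.eye(4);T[:3,:3]=R.from_euler('xyz',o['tcp_rot']).as_matrix();T[:3,3]=o['tool_pos']
        M=np.linalg.inv(T@np.array(p['T_tool_cam']));Rm=M[:3,:3];t=M[:3,3]
    return K,D,Rm,t
def ray(n,uv,obs=None):
    K,D,Rm,t=cam(n,obs)
    q=cv2.undistortPoints(np.array(uv,float).reshape(-1,1,2),K,D).reshape(-1,2)
    d=np.c_[q,np.ones(len(q))]@Rm; return -Rm.T@t,d
def onz(n,uv,z,obs=None):
    o,d=ray(n,uv,obs); return o+d*((z-o[2])/d[:,2])[:,None]
def proj(n,X,obs=None):
    K,D,Rm,t=cam(n,obs)
    return cv2.projectPoints(np.array(X,float).reshape(-1,1,3),cv2.Rodrigues(Rm)[0],t,K,D)[0].reshape(-1,2)
def crop(src,dst,x0,y0,x1,y1,k):
    im=cv2.imread(src)[y0:y1,x0:x1];cv2.imwrite(dst,cv2.resize(im,None,fx=k,fy=k,interpolation=cv2.INTER_CUBIC))
E
python3 - <<'E'
from h import *
crop('pics/t0.png','pics/t0c.png',170,110,330,220,5)
crop('pics/s0.png','pics/s0c.png',200,170,360,290,5)
E
```

```text
(no output)
```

View pics/t0c.png

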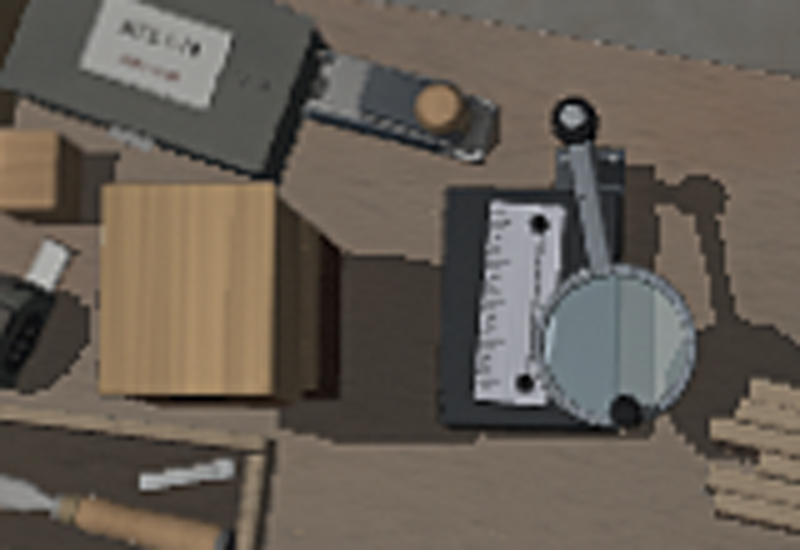

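View pics/s0c.png

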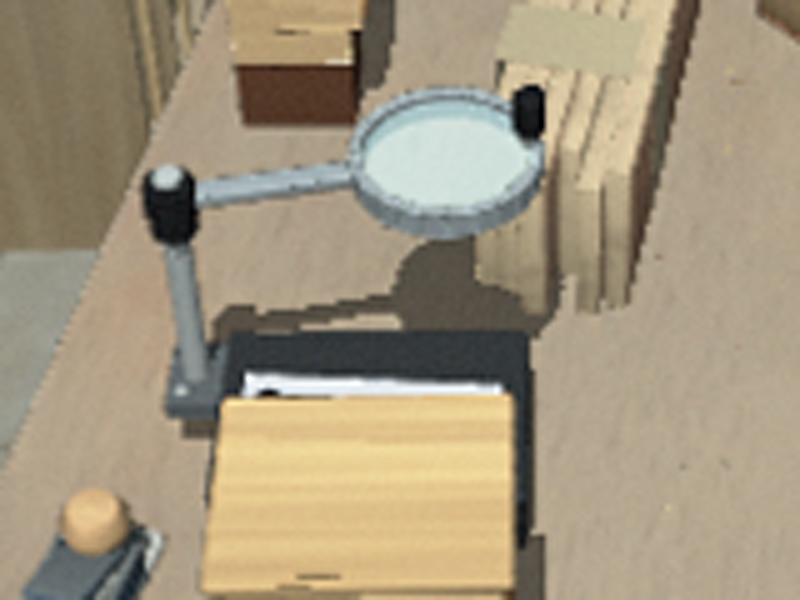

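Run:
```python
from h import *
def c(pts): return np.array(pts)/5.+[170,110]-0.4
def p(l,a,z): print(l,np.round(onz('top',c(a),z),1).tolist())
p('slab FL,BL,F620',[(443,423),(447,188),(620,429)],50)
p('gauge NL,FL,N right550,FR',[(474,402),(491,200),(547,406),(566,208)],53)
p('post',[(574,115)],175); p('head',[(617,347)],164); p('knob',[(627,405)],190)
p('till top BL,BR,FR,FL',[(103,185),(277,182),(274,395),(100,393)],195)
p('bundle end',[(710,425),(710,515),(760,380)],98)
p('tray corner',[(272,440),(150,400)],30)
# side
S=lambda a:np.array(a)/5.+[200,170]-0.4
print('side post',onz('side',S([(170,175)]),175)); print('knob',onz('side',S([(528,92)]),190)); print('head',onz('side',S([(447,155)]),160))
print('till top side',onz('side',S([(228,400),(512,395),(514,588),(203,588)]),195))
print('slab FR',onz('side',S([(528,332),(230,332)]),50))
```

```text
slab FL,BL,F620 [[590.6, 216.4, 50.0], [737.9, 213.2, 50.0], [585.3, 106.7, 50.0]]
gauge NL,FL,N right550,FR [[603.1, 196.6, 53.0], [729.3, 185.4, 53.0], [599.9, 151.5, 53.0], [723.7, 138.7, 53.0]]
post [[751.3, 123.5, 175.0]]
head [[621.9, 101.4, 164.0]]
knob [[586.7, 94.8, 190.0]]
till top BL,BR,FR,FL [[711.3, 380.1, 195.0], [711.3, 284.5, 195.0], [594.4, 285.9, 195.0], [596.9, 380.9, 195.0]]
bundle end [[582.9, 50.4, 98.0], [529.4, 51.2, 98.0], [609.4, 20.3, 98.0]]
tray corner [[583.1, 327.4, 30.0], [609.6, 404.9, 30.0]]
side post [[748.24259857 131.21990928 175.        ]]
knob [[583.91812766  95.97087348 190.        ]]
head [[622.57588036 104.77077863 160.        ]]
till top side [[707.99979558 290.12136805 195.        ]
 [594.88821774 291.50576175 195.        ]
 [595.93378306 387.74693883 195.        ]
 [710.17975105 383.65491591 195.        ]]
slab FR [[585.92560055 114.54288612  50.        ]
 [734.66768423 109.14946108  50.        ]]
```

Run:
```python
from h import *
for z in (0,100,150): print(z,onz('top',[(362,137),(362,164),(387,150)],z).round().tolist(), onz('side',[(245,150),(272,150),(270,183)],z).round().tolist())
```

```text
0 [[779.0, -117.0, 0.0], [689.0, -115.0, 0.0], [735.0, -198.0, 0.0]] [[775.0, -338.0, 0.0], [686.0, -335.0, 0.0], [686.0, -162.0, 0.0]]
100 [[755.0, -103.0, 100.0], [673.0, -102.0, 100.0], [714.0, -178.0, 100.0]] [[754.0, -194.0, 100.0], [675.0, -191.0, 100.0], [676.0, -37.0, 100.0]]
150 [[743.0, -97.0, 150.0], [664.0, -95.0, 150.0], [704.0, -168.0, 150.0]] [[744.0, -121.0, 150.0], [670.0, -119.0, 150.0], [671.0, 25.0, 150.0]]
```

play_rows(commands=[{"offset": [0, 0, 0], "twist": -8.1}, {"offset": [0, 0, 0], "twist": -8.1}], jaw=255)

```text
time: 0.35
tool_pos: [193.6, 487.9, 404.4]
tcp_rot: [-3.141, -0.0, 3.052]
contact_force: [0.3, -0.3, 0.1]
grip_width: 80.2
```

play_rows(commands=[{"offset": [-0.04, -0.024, 0], "twist": 0}, {"offset": [-0.04, -0.024, 0], "twist": 0}, {"offset": [-0.04, -0.024, 0], "twist": 0}, {"offset": [-0.04, -0.024, 0], "twist": 0}, {"offset": [-0.04, -0.024, 0], "twist": 0}])

```text
time: 0.85
tool_pos: [382.5, 348.2, 404.6]
tcp_rot: [-3.142, -0.0, 3.047]
contact_force: [1.1, 0.5, 0.5]
grip_width: 40.2
```

play_rows(commands=[{"offset": [-0.04, -0.024, 0], "twist": 0}, {"offset": [-0.04, -0.024, 0], "twist": 0}, {"offset": [-0.04, -0.024, 0], "twist": 0}, {"offset": [0, 0, 0], "twist": 0}])

```text
time: 1.25
tool_pos: [497.7, 263.0, 404.0]
tcp_rot: [-3.14, 0.001, 3.041]
contact_force: [-0.3, 0.6, -0.2]
grip_width: 8.3
```

```bash
python3 look.py wrist:w1
```

```text
(no output)
```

View pics/w1.png

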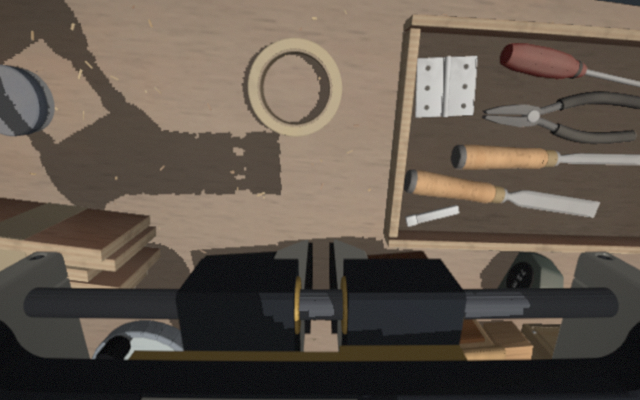

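play_rows(commands=[{"offset": [-0.04, -0.0235, 0], "twist": 0}, {"offset": [-0.04, -0.0235, 0], "twist": 0}, {"offset": [-0.04, -0.0235, 0], "twist": 0}, {"offset": [0, 0, 0], "twist": 0}])

```text
time: 1.7
tool_pos: [609.2, 182.5, 403.5]
tcp_rot: [-3.141, 0.0, 3.043]
contact_force: [0.4, 0.1, 0.6]
grip_width: 0.0
```

```bash
python3 look.py side:s1 top:t1
python3 - <<'E'
from h import *
a=cv2.imread('pics/s1.png')[130:330,180:420];b=cv2.imread('pics/t1.png')[90:290,180:420]
cv2.imwrite('pics/c1.png',cv2.resize(np.hstack([a,b]),(800,333)))
E
```

```text
(no output)
```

View pics/c1.png

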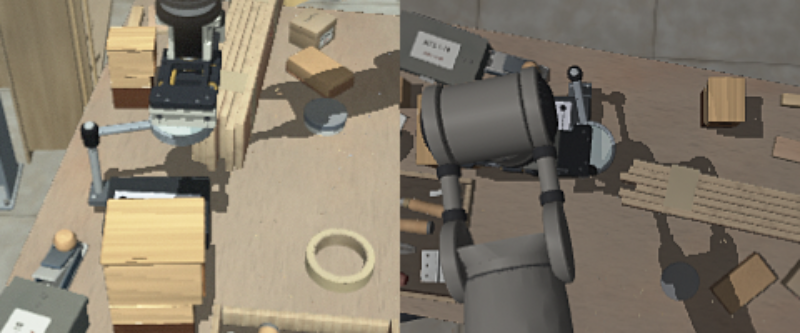

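Run:
```python
from h import *
o=status.get_obs();P=np.array([751,124.]);cur=o['tool_pos'][:2];Rt=R.from_euler('xyz',o['tcp_rot']).as_matrix()
for th in np.r_[0.2:1.71:0.15]:
    a=3.107+th;d=np.array([np.cos(a),np.sin(a)]);m=np.array([-d[1],d[0]])
    q=P+130*d-58*m; dl=Rt.T@np.r_[q-cur,0]; print(round(th,2),q.round(),dl.round(1)); cur=q
```

```text
0.2 [613. 160.] [ -9.2 -24.8  -0. ]
0.35 [609. 139.] [  1.8 -21.3  -0. ]
0.5 [609. 117.] [ -1.4 -21.3  -0. ]
0.65 [611.  96.] [ -4.6 -20.8  -0. ]
0.8 [617.  76.] [ -7.6 -19.9  -0. ]
0.95 [626.  56.] [-10.5 -18.6  -0. ]
1.1 [637.  38.] [-13.2 -16.8  -0. ]
1.25 [651.  22.] [-15.5 -14.6  -0. ]
1.4 [668.   9.] [-17.6 -12.1  -0. ]
1.55 [686.  -3.] [-19.2  -9.4  -0. ]
1.7 [706. -11.] [-20.4  -6.4  -0. ]
```

play_rows(commands=[{"offset": [0, 0, 0.041], "twist": 0}, {"offset": [0, 0, 0.041], "twist": 0}, {"offset": [0, 0, 0], "twist": 0}])

```text
time: 2.1
tool_pos: [603.8, 186.4, 317.4]
tcp_rot: [-3.139, -0.012, 3.049]
contact_force: [-1.1, -0.2, 0.2]
grip_width: 0.9
```

play_rows(commands=[{"offset": [-0.009, -0.025, 0], "twist": 0}, {"offset": [0.002, -0.021, 0], "twist": 0}, {"offset": [-0.001, -0.021, 0], "twist": 0}])

```text
time: 2.4
tool_pos: [607.8, 118.6, 325.3]
tcp_rot: [3.14, 0.002, 3.049]
contact_force: [0.6, 1.1, 0.1]
grip_width: 0.4
```

play_rows(commands=[{"offset": [-0.005, -0.021, 0], "twist": 0}, {"offset": [-0.008, -0.02, 0], "twist": 0}, {"offset": [-0.0105, -0.019, 0], "twist": 0}])

```text
time: 2.7
tool_pos: [625.6, 56.5, 325.7]
tcp_rot: [3.141, 0.002, 3.048]
contact_force: [-0.5, 0.5, -0.7]
grip_width: 0.6
```

play_rows(commands=[{"offset": [-0.013, -0.017, 0], "twist": 0}, {"offset": [-0.0155, -0.015, 0], "twist": 0}, {"offset": [-0.0175, -0.012, 0], "twist": 0}])

```text
time: 3.0
tool_pos: [667.6, 8.2, 325.7]
tcp_rot: [3.141, 0.002, 3.048]
contact_force: [-1.3, 0.3, -0.6]
grip_width: 0.8
```

play_rows(commands=[{"offset": [-0.019, -0.0095, 0], "twist": 0}, {"offset": [-0.0205, -0.0065, 0], "twist": 0}, {"offset": [0, 0, 0], "twist": 0}, {"offset": [0, 0, 0], "twist": 0}])

```text
time: 3.4
tool_pos: [705.1, -11.1, 324.2]
tcp_rot: [3.141, 0.001, 3.048]
contact_force: [-1.0, 1.6, 0.3]
grip_width: 0.6
```

```bash
python3 look.py side:s2 top:t2 wrist:w2
python3 - <<'E'
from h import *
a=cv2.imread('pics/s2.png')[130:330,180:420];b=cv2.imread('pics/t2.png')[90:290,180:420]
cv2.imwrite('pics/c2.png',cv2.resize(np.hstack([a,b]),(800,333)))
E
```

```text
(no output)
```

View pics/c2.png

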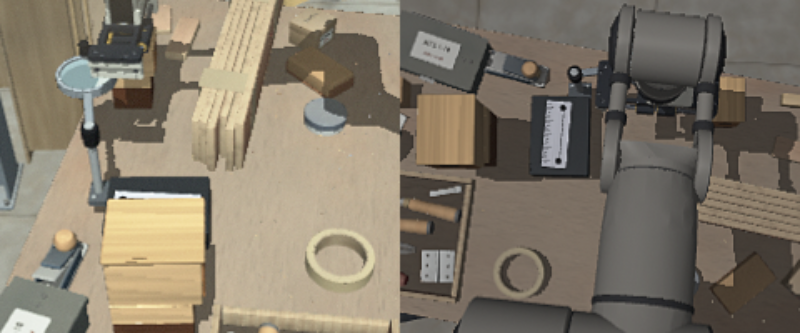

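View pics/w2.png

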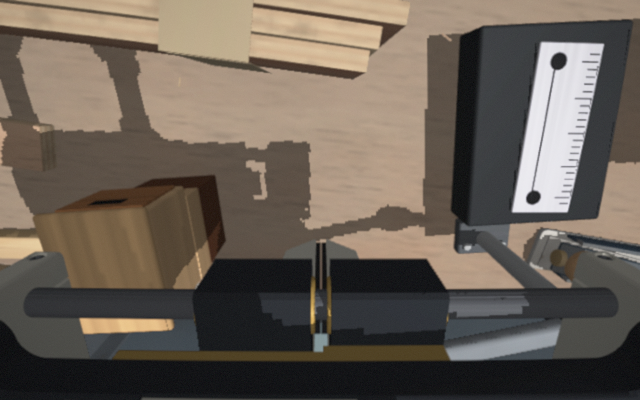

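The magnifier has swung right (side view: head at about (85,75) in the crop). The wrist view shows the slab and bar unobstructed. I'll measure both.

Run:
```python
from h import *
o=status.get_obs();print(o['tool_pos'],o['tcp_rot'])
# lens mask check: side view head
im=cv2.imread('pics/w2.png').astype(int)
g=im[...,1]; wh=((im.min(2)>170)).astype(np.uint8); wh[:, :500]=0; wh[230:]=0
wh=cv2.morphologyEx(wh,cv2.MORPH_CLOSE,np.ones((15,15)))
c=max(cv2.findContours(wh,0,2)[0],key=cv2.contourArea)
q=cv2.approxPolyDP(c,8,True).reshape(-1,2); r=cv2.boxPoints(cv2.minAreaRect(c));print('q',q.tolist())
X=onz('wrist',q,53,o);print('gauge wrist',X.round(1).tolist())
# top
it=cv2.imread('pics/t2.png').astype(int)
w=(it.min(2)>170).astype(np.uint8);m=np.zeros_like(w);m[140:205,255:300]=1;w*=m
w=cv2.morphologyEx(w,cv2.MORPH_CLOSE,np.ones((7,7)))
c=max(cv2.findContours(w,0,2)[0],key=cv2.contourArea);q=cv2.approxPolyDP(c,3,True).reshape(-1,2)
print('gauge top',q.tolist(),onz('top',q,53).round(1).tolist())
crop('pics/t2.png','pics/t2c.png',185,130,305,210,6)
crop('pics/w2.png','pics/w2c.png',430,10,640,260,2)
```

```text
[704.76180608 -11.23647778 323.71224564] [3.14137626e+00 2.90961006e-04 3.04762965e+00]
q [[602, 44], [541, 43], [513, 211], [567, 210]]
gauge wrist [[606.6, 194.5, 53.0], [602.7, 150.8, 53.0], [725.1, 139.5, 53.0], [728.5, 183.4, 53.0]]
gauge top [[268, 151], [266, 175], [270, 176], [270, 184], [265, 187], [278, 190], [282, 152]] [[724.9, 184.8, 53.0], [649.7, 191.4, 53.0], [646.4, 179.0, 53.0], [621.5, 179.2, 53.0], [612.4, 194.7, 53.0], [602.5, 154.6, 53.0], [721.2, 141.2, 53.0]]
```

View pics/t2c.png

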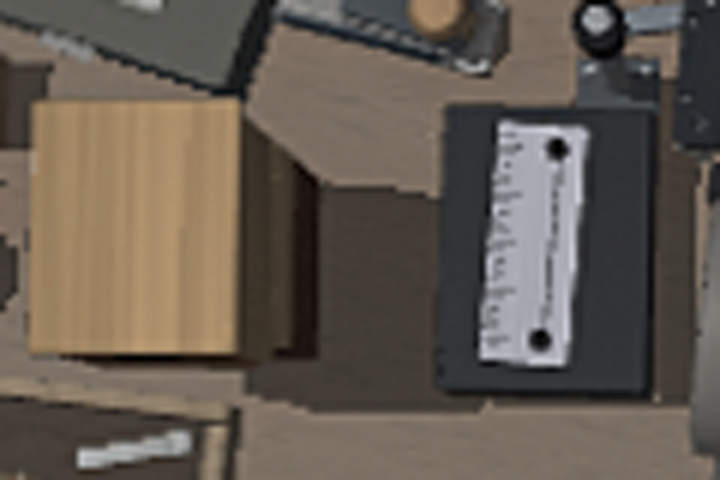

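View pics/w2c.png

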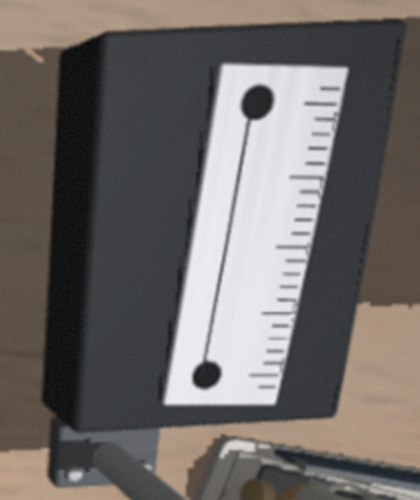

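Run:
```python
from h import *
o=status.get_obs()
q=np.array([(107,33),(403,20),(335,413),(78,430)])/2+[430,10]-.25
X=onz('wrist',q,50,o);print('NR NL FL FR',X.round(1).tolist())
q=np.array([(440,392),(650,392),(655,106),(445,105)])/6+[185,130]-.4
print('top NL NR FR FL',onz('top',q,50).round(1).tolist())
q=np.array([(31,352),(240,352),(240,100),(32,100)])/6+[185,130]-.4
print('till top NL NR FR FL',onz('top',q,195).round(1).tolist())
# lens
print('post',onz('top',np.array([[599,20]])/6+[185,130]-.4,175))
s=np.array([(85,75)])/400*240+[180,130]
s=np.array([(85*0.6+180,75*0.6+130)]);print('head side',onz('side',s,156))
```

```text
NR NL FL FR [[588.5, 111.3, 50.0], [592.0, 216.1, 50.0], [737.6, 211.8, 50.0], [734.8, 105.8, 50.0]]
top NL NR FR FL [[588.3, 217.2, 50.0], [586.8, 108.7, 50.0], [736.3, 104.6, 50.0], [738.3, 214.0, 50.0]]
till top NL NR FR FL [[596.7, 380.4, 195.0], [595.3, 285.4, 195.0], [710.6, 285.6, 195.0], [712.2, 380.9, 195.0]]
post [[750.34797034 123.39453487 175.        ]]
head side [[769.67156547  -3.65457062 156.        ]]
```

play_rows(commands=[{"offset": [0.03, 0, -0.02], "twist": 0}, {"offset": [0.0042, 0.0434, 0], "twist": 0}, {"offset": [0.0042, 0.0434, 0], "twist": 0}, {"offset": [0.0042, 0.0434, 0], "twist": 0}, {"offset": [0.0042, 0.0434, 0], "twist": 0}])

```text
time: 4.05
tool_pos: [674.4, 166.9, 343.6]
tcp_rot: [3.141, 0.0, 3.047]
contact_force: [0.6, -0.3, -0.1]
grip_width: 0.4
```

play_rows(commands=[{"offset": [0, 0, 0.04], "twist": 0}, {"offset": [0, 0, 0.04], "twist": 0}, {"offset": [0, 0, 0.02], "twist": 0}, {"offset": [0, 0, 0], "twist": 0}])

```text
time: 4.45
tool_pos: [673.7, 165.4, 239.3]
tcp_rot: [-3.14, -0.007, 3.047]
contact_force: [-0.0, -0.3, 0.3]
grip_width: 0.5
```

play_rows(commands=[{"offset": [0, 0, 0.005], "twist": 0}, {"offset": [0, 0, 0], "twist": 0}, {"offset": [0, 0, 0], "twist": 0}])

```text
time: 4.75
tool_pos: [675.7, 164.9, 239.5]
tcp_rot: [3.141, 0.003, 3.046]
contact_force: [0.5, -0.1, -0.0]
grip_width: 0.7
```

```bash
python3 look.py top:t3; python3 -c "
from h import *
o=status.get_obs();print(o['tool_pos'],o['contact_force'])
crop('pics/t3.png','pics/t3c.png',185,110,345,210,5)"
```

```text
[675.65850809 164.90975942 239.43166945] [0.10579754 0.29463529 0.12503082]
```

View pics/t3c.png

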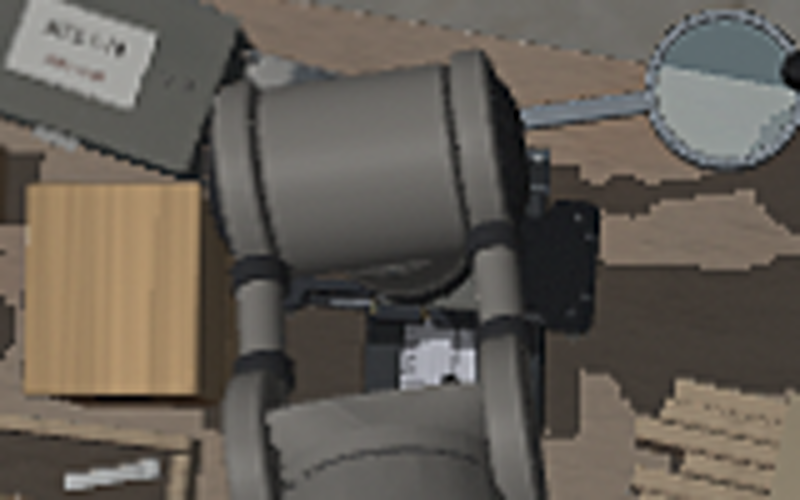

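play_rows(commands=[{"offset": [0, 0, 0.003], "twist": 0}, {"offset": [0, 0, 0.003], "twist": 0}, {"offset": [0, 0, 0], "twist": 0}])

```text
time: 5.1
tool_pos: [675.3, 164.9, 231.5]
tcp_rot: [3.142, -0.0, 3.046]
contact_force: [0.8, -0.3, 1.0]
grip_width: 0.6
```

play_rows(commands=[{"offset": [0, 0, 0.002], "twist": 0}, {"offset": [0, 0, 0], "twist": 0}])

```text
time: 5.3
tool_pos: [675.6, 164.9, 231.3]
tcp_rot: [3.141, 0.002, 3.047]
contact_force: [-1.7, -0.8, 7.4]
grip_width: 0.8
```

play_rows(commands=[{"offset": [0, 0, 0.001], "twist": 0}, {"offset": [0, 0, 0], "twist": 0}])

```text
time: 5.5
tool_pos: [675.8, 165.0, 231.3]
tcp_rot: [3.141, 0.003, 3.047]
contact_force: [-3.1, -0.7, 11.6]
grip_width: 0.3
```

play_rows(commands=[{"offset": [0.008, 0, 0], "twist": 0}, {"offset": [0.008, 0, 0], "twist": 0}, {"offset": [0.008, 0, 0], "twist": 0}])

```text
time: 5.8
tool_pos: [652.5, 167.2, 231.3]
tcp_rot: [3.14, 0.006, 3.046]
contact_force: [2.4, 0.5, 9.4]
grip_width: 0.4
```

play_rows(commands=[{"offset": [0.008, 0, 0], "twist": 0}, {"offset": [0.008, 0, 0], "twist": 0}, {"offset": [0.008, 0, 0], "twist": 0}, {"offset": [0, 0, 0], "twist": 0}])

```text
time: 6.2
tool_pos: [627.8, 169.7, 231.2]
tcp_rot: [3.14, 0.004, 3.047]
contact_force: [-1.7, -0.7, 11.1]
grip_width: 0.1
```

```bash
python3 look.py top:t4 side:s4;python3 -c "
from h import *
crop('pics/t4.png','pics/t4c.png',215,130,335,210,5)
crop('pics/s4.png','pics/s4c.png',210,200,350,290,5)"
```

```text
(no output)
```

View pics/t4c.png

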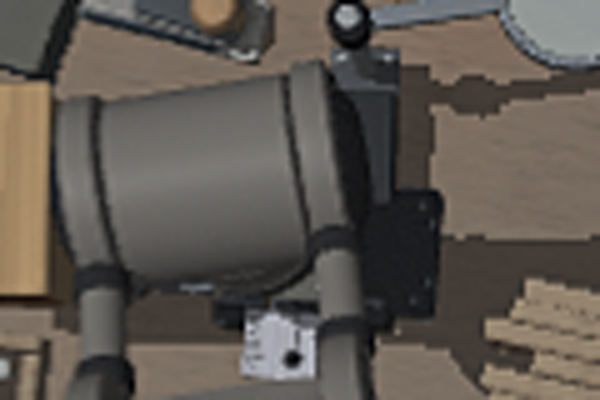

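View pics/s4c.png

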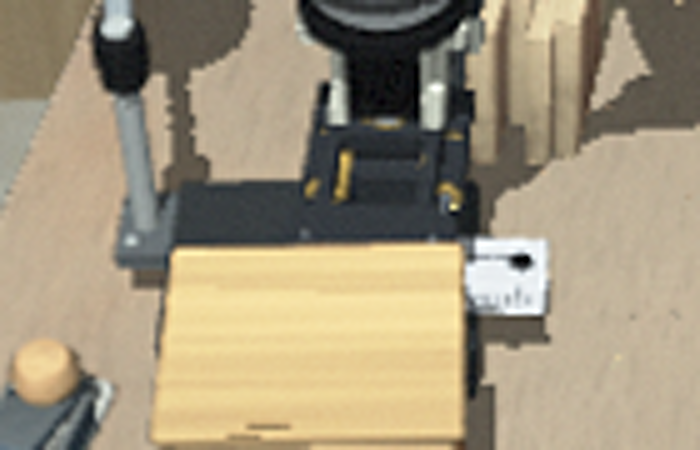

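```bash
python3 -c "
from h import *
print(onz('side',np.array([(549,240),(547,316)])/5+[210,200]-.4,52).round(1).tolist())
print(onz('top',np.array([(241,376),(317,381)])/5+[215,130]-.4,52).round(1).tolist())"
```

```text
[[552.5, 157.0, 52.0], [555.7, 205.4, 52.0]]
[[557.3, 202.0, 52.0], [553.6, 155.1, 52.0]]
```

play_rows(commands=[{"offset": [0.007, 0, 0], "twist": 0}, {"offset": [0, 0, 0], "twist": 0}, {"offset": [0, 0, 0], "twist": 0}])

```text
time: 6.6
tool_pos: [621.3, 170.3, 231.3]
tcp_rot: [3.14, 0.005, 3.047]
contact_force: [-0.4, 0.5, 11.3]
grip_width: 0.4
```

play_rows(commands=[{"offset": [0, 0, -0.02], "twist": 0}, {"offset": [0, 0, -0.03], "twist": 0}, {"offset": [0, 0, 0], "twist": 0}], jaw=255)

```text
time: 6.9
tool_pos: [621.7, 170.3, 283.0]
tcp_rot: [3.14, 0.007, 3.047]
contact_force: [1.6, 0.4, 1.1]
grip_width: 0.4
```

play_rows(commands=[{"offset": [0.035, 0, 0], "twist": 0}, {"offset": [0.035, 0, 0], "twist": 0}, {"offset": [0, 0, 0], "twist": 0}, {"offset": [0, 0, 0], "twist": 0}], jaw=0)

```text
time: 7.3
tool_pos: [550.7, 176.9, 278.7]
tcp_rot: [3.142, 0.0, 3.047]
contact_force: [1.0, -0.4, 0.2]
grip_width: 27.7
```

```bash
python3 look.py side:s5 top:t5 wrist:w5;python3 -c "
from h import *
crop('pics/t5.png','pics/t5c.png',215,130,335,210,5)
crop('pics/s5.png','pics/s5c.png',210,200,350,290,5)"
```

```text
(no output)
```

View pics/s5c.png

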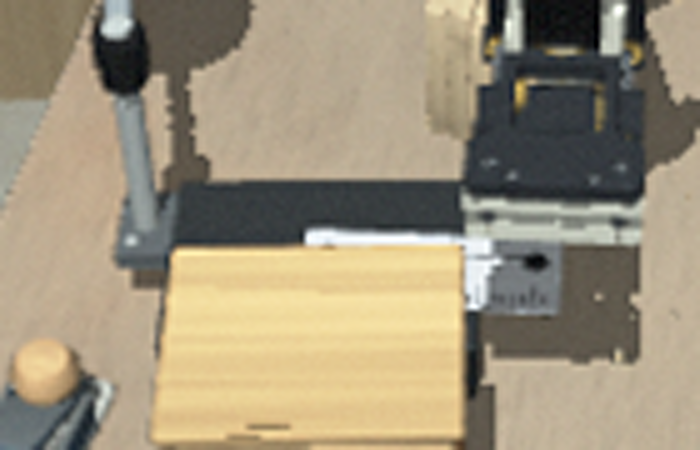

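View pics/w5.png

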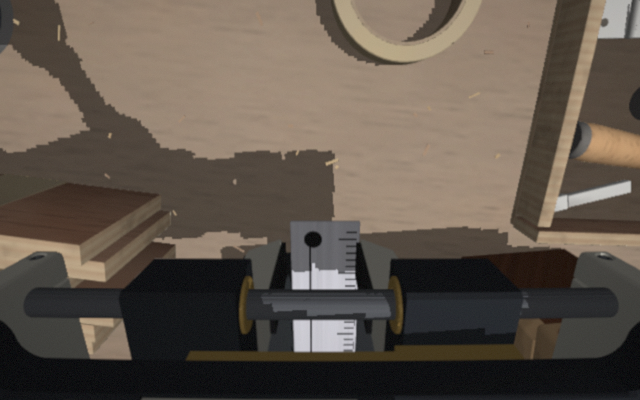

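View pics/t5c.png

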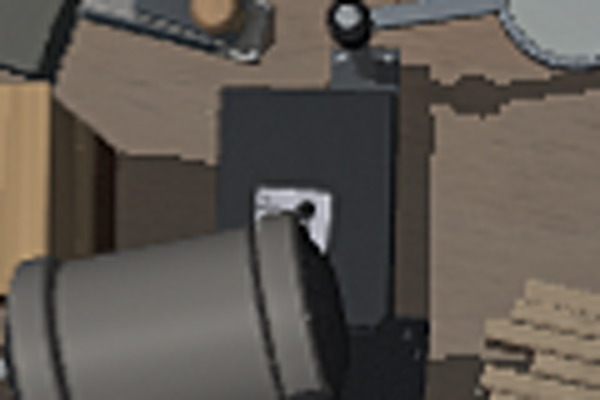

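```bash
python3 -c "
from h import *
o=status.get_obs();print(o['tool_pos'],o['grip_width'])
print('w',onz('wrist',[(291.5,221),(359.5,221)],53,o).round(1).tolist())
print('s',onz('side',np.array([(563,242),(557,315)])/5+[210,200]-.4,53).round(1).tolist())
print('far t',onz('top',np.array([(255,186),(333,189)])/5+[215,130]-.4,53).round(1).tolist())"
```

```text
[551.8766661  176.65717879 278.70339922] 39.75449892095841
w [[547.6, 157.2, 53.0], [551.9, 201.3, 53.0]]
s [[545.8, 159.5, 53.0], [551.0, 205.8, 53.0]]
far t [[675.4, 192.5, 53.0], [672.8, 144.1, 53.0]]
```

play_rows(commands=[{"offset": [0.002, 0.003, 0], "twist": 0}, {"offset": [0, 0, 0], "twist": 0}, {"offset": [0, 0, 0], "twist": 0}, {"offset": [0, 0, 0], "twist": 0}, {"offset": [0, 0, 0], "twist": 0}])

```text
time: 7.95
tool_pos: [549.3, 179.9, 278.7]
tcp_rot: [3.142, 0.0, 3.047]
contact_force: [-0.1, 0.3, -0.6]
grip_width: 79.8
```

play_rows(commands=[{"offset": [0, 0, 0.02], "twist": 0}, {"offset": [0, 0, 0.02], "twist": 0}, {"offset": [0, 0, 0.02], "twist": 0}, {"offset": [0, 0, 0], "twist": 0}, {"offset": [0, 0, 0], "twist": 0}])

```text
time: 8.45
tool_pos: [549.4, 180.0, 219.0]
tcp_rot: [3.142, -0.0, 3.046]
contact_force: [0.2, -0.7, 0.3]
grip_width: 91.6
```

play_rows(commands=[{"offset": [0, 0, 0], "twist": 0}, {"offset": [0, 0, 0], "twist": 0}, {"offset": [0, 0, 0], "twist": 0}, {"offset": [0, 0, 0], "twist": 0}, {"offset": [0, 0, 0], "twist": 0}], jaw=255)

```text
time: 8.95
tool_pos: [549.2, 180.0, 219.0]
tcp_rot: [3.141, 0.0, 3.047]
contact_force: [0.1, 0.3, -0.1]
grip_width: 56.5
```

play_rows(commands=[{"offset": [0, 0, 0], "twist": 0}, {"offset": [0, 0, 0], "twist": 0}, {"offset": [0, 0, 0], "twist": 0}])

```text
time: 9.25
tool_pos: [549.2, 180.0, 218.7]
tcp_rot: [3.142, 0.0, 3.047]
contact_force: [-0.4, -0.4, 0.7]
grip_width: 43.4
```

```bash
python3 look.py side:s6 wrist:w6;python3 -c "
from h import *
crop('pics/w6.png','pics/w6c.png',200,180,440,340,3)
crop('pics/s6.png','pics/s6c.png',210,190,350,290,5)"
```

```text
(no output)
```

View pics/s6c.png

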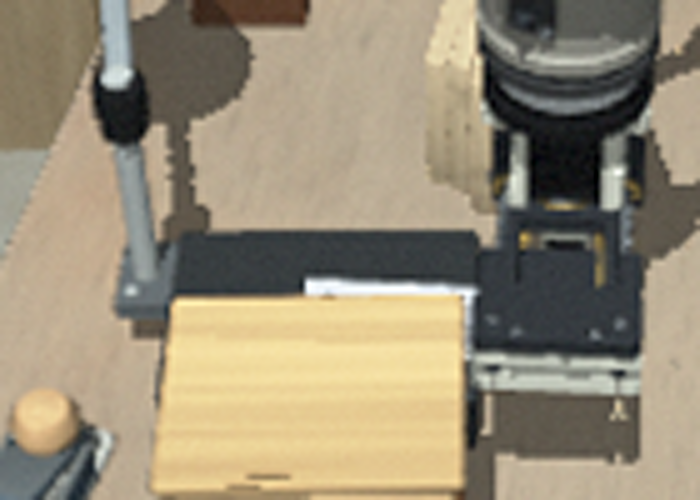

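View pics/w6c.png

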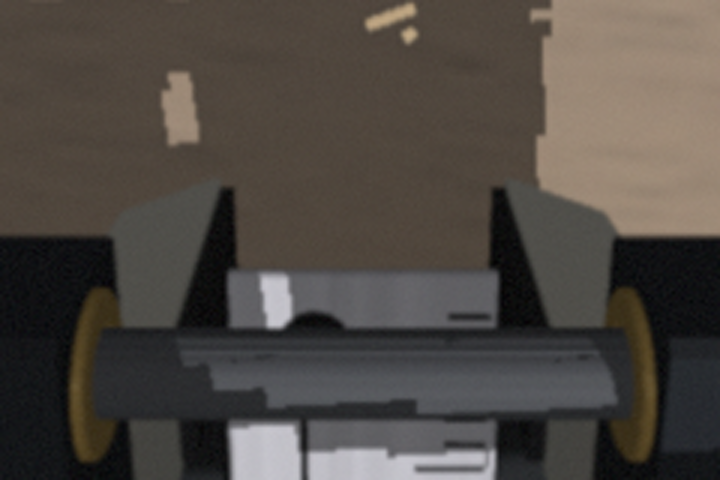

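play_rows(commands=[{"offset": [0, 0, 0], "twist": 0}, {"offset": [0, 0, -0.004], "twist": 0}, {"offset": [0, 0, -0.004], "twist": 0}, {"offset": [0, 0, 0], "twist": 0}])

```text
time: 9.75
tool_pos: [549.4, 180.0, 227.5]
tcp_rot: [3.141, 0.001, 3.047]
contact_force: [-0.1, -0.5, -0.1]
grip_width: 43.9
```

```bash
python3 look.py side:s7 wrist:w7;python3 -c "
from h import *
o=status.get_obs();print(o['tool_pos'],o['grip_width'],o['contact_force'],o['moment'])
crop('pics/w7.png','pics/w7c.png',200,180,440,340,3)
crop('pics/s7.png','pics/s7c.png',210,190,350,290,5)"
```

```text
[549.25714945 179.95226534 226.95570978] 43.402262924714606 [ 0.28937789  0.43045525 -0.27411246] [0.04856193 0.01617172 0.02419111]
```

View pics/s7c.png

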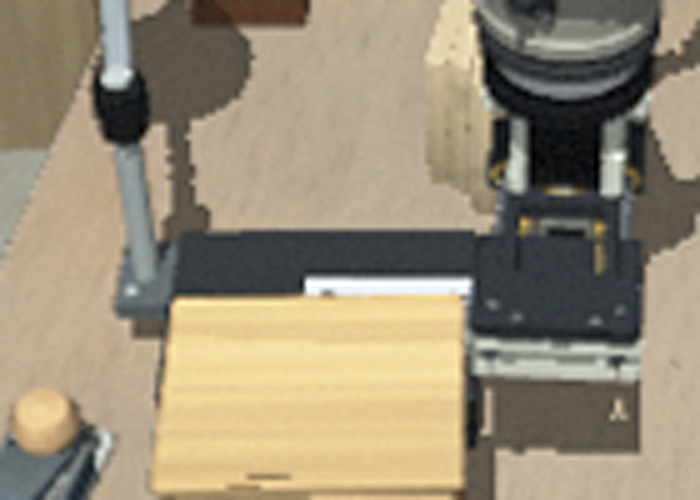

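View pics/w7c.png

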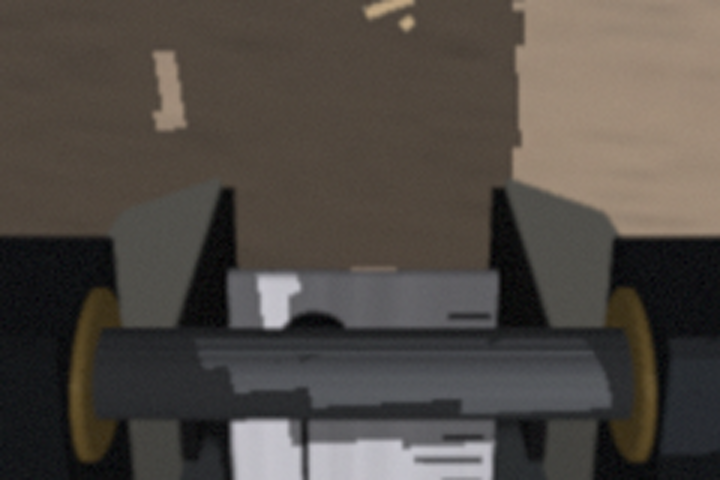

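play_rows(commands=[{"offset": [0, 0, 0.004], "twist": 0}, {"offset": [0, 0, 0.004], "twist": 0}, {"offset": [0, 0, 0], "twist": 0}])

```text
time: 10.15
tool_pos: [549.0, 179.9, 217.9]
tcp_rot: [-3.141, -0.001, 3.047]
contact_force: [-1.8, 0.5, 0.3]
grip_width: 43.9
```

```bash
python3 -c "
from h import *
a=cv2.imread('pics/s6.png')[:,:,1].astype(float);b=cv2.imread('pics/s7.png')[:,:,1].astype(float)
for u in (275,285,295,300): print(u,a[242:256,u].astype(int).tolist(),b[242:256,u].astype(int).tolist())
o=status.get_obs();print(o['tool_pos'],o['contact_force'])
for dz in (0,4,8): print(proj('side',[[673,168,53+dz],[640,150,53+dz]]).round(1).tolist())"
```

```text
275 [63, 60, 54, 120, 236, 243, 209, 155, 219, 217, 220, 219, 212, 206] [61, 60, 51, 148, 255, 237, 134, 161, 218, 217, 217, 218, 213, 206]
285 [57, 66, 59, 71, 161, 252, 240, 200, 214, 219, 222, 222, 210, 204] [58, 59, 49, 138, 251, 244, 238, 200, 216, 219, 222, 222, 211, 205]
295 [59, 56, 60, 57, 109, 221, 243, 218, 213, 219, 223, 221, 208, 206] [62, 60, 52, 137, 250, 244, 238, 218, 213, 220, 223, 223, 207, 209]
300 [63, 62, 63, 54, 89, 179, 224, 213, 213, 222, 226, 222, 211, 208] [58, 61, 56, 134, 249, 240, 217, 210, 211, 221, 226, 222, 206, 209]
[549.00963984 179.905398   217.9215961 ] [-1.81796947  0.45133131  0.3035368 ]
[[269.4, 252.0], [283.3, 246.2]]
[[269.3, 250.9], [283.2, 245.0]]
[[269.2, 249.7], [283.1, 243.9]]
```

play_rows(commands=[{"offset": [0, 0, 0], "twist": 0}, {"offset": [0, 0, 0], "twist": 0}, {"offset": [0, 0, 0], "twist": 0}, {"offset": [0, 0, 0], "twist": 0}, {"offset": [0, 0, 0], "twist": 0}], jaw=0)

```text
time: 10.65
tool_pos: [549.2, 180.0, 218.8]
tcp_rot: [3.141, 0.0, 3.047]
contact_force: [-1.5, 0.1, 0.2]
grip_width: 78.9
```

play_rows(commands=[{"offset": [0, 0, -0.05], "twist": 0}, {"offset": [0, 0, -0.05], "twist": 0}, {"offset": [0, 0, -0.05], "twist": 0}, {"offset": [0, 0, -0.05], "twist": 0}, {"offset": [0, 0, 0], "twist": 0}])

```text
time: 11.15
tool_pos: [549.8, 180.1, 426.7]
tcp_rot: [3.137, 0.014, 3.047]
contact_force: [0.8, -0.5, 0.3]
grip_width: 92.0
```

```bash
python3 look.py side:s8 top:t8; python3 -c "
from h import *
o=status.get_obs();print(o)
a=cv2.imread('pics/s8.png')[100:300,180:420];b=cv2.imread('pics/t8.png')[0:200,180:420]
cv2.imwrite('pics/c8.png',cv2.resize(np.hstack([a,b]),(800,333)))
for z in (0,100,300,500): print(z,onz('top',[(230,75),(320,75)],z).round().tolist())
"
```

```text
{'time': 11.25, 'joint_positions': array([ 1.84063199e-01,  4.28367079e-01,  1.34881640e+00,  5.72088273e-05,
        1.36142684e+00, -1.29173264e+00]), 'dq': array([-0.00108741,  0.04371671,  0.05569599, -0.00171613, -0.00739377,
        0.00051152]), 'tau': array([ 6.56957016e-02, -5.12867188e+01, -2.72390789e+01, -1.02905900e-02,
        1.34530440e-01, -1.12419295e-04]), 'tool_pos': array([549.04255529, 179.9361588 , 419.97933284]), 'tcp_rot': array([3.14071732e+00, 2.85153792e-03, 3.04657911e+00]), 'contact_force': array([ 0.13341251,  0.37867493, -0.50364679]), 'moment': array([ 0.02598589,  0.03691791, -0.03452074]), 'grip_width': 91.72778492560599}
0 [[993.0, 317.0, 0.0], [990.0, 18.0, 0.0]]
100 [[951.0, 294.0, 100.0], [948.0, 20.0, 100.0]]
300 [[867.0, 248.0, 300.0], [864.0, 24.0, 300.0]]
500 [[783.0, 202.0, 500.0], [781.0, 28.0, 500.0]]
```

View pics/c8.png

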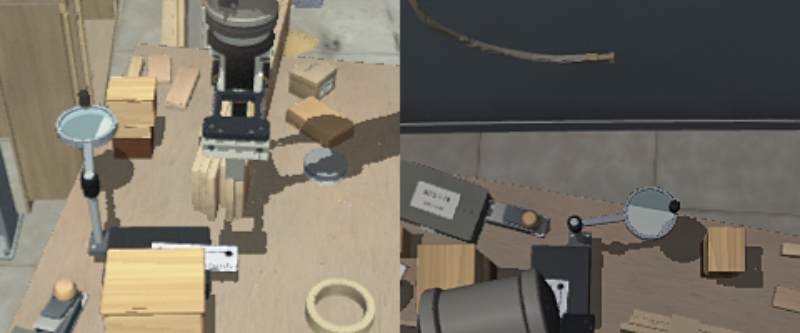

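play_rows(commands=[{"offset": [-0.0316, -0.0313, 0], "twist": 0}, {"offset": [-0.0316, -0.0313, 0], "twist": 0}, {"offset": [-0.0316, -0.0313, 0], "twist": 0}, {"offset": [-0.0316, -0.0313, 0], "twist": 0}, {"offset": [-0.0316, -0.0313, 0], "twist": 0}])

```text
time: 11.75
tool_pos: [692.5, 7.7, 416.0]
tcp_rot: [3.141, -0.004, 3.047]
contact_force: [0.0, 0.6, -0.5]
grip_width: 91.7
```

play_rows(commands=[{"offset": [-0.0316, -0.0313, 0], "twist": 0}, {"offset": [0, 0, 0], "twist": 0}])

```text
time: 11.95
tool_pos: [722.4, -30.4, 413.4]
tcp_rot: [-3.14, -0.005, 3.041]
contact_force: [-1.4, -0.1, -0.6]
grip_width: 91.6
```

play_rows(commands=[{"offset": [-0.045, 0.003, 0], "twist": 0}, {"offset": [-0.045, 0.003, 0], "twist": 0}, {"offset": [0, 0, 0], "twist": 0}])

```text
time: 12.25
tool_pos: [797.8, -27.6, 412.1]
tcp_rot: [3.141, -0.006, 3.047]
contact_force: [0.1, -0.8, -0.0]
grip_width: 91.4
```

play_rows(commands=[{"offset": [-0.03, 0.002, 0], "twist": 0}, {"offset": [-0.03, 0.002, 0], "twist": 0}, {"offset": [0, 0, 0], "twist": 0}])

```text
time: 12.55
tool_pos: [827.7, -28.2, 405.9]
tcp_rot: [3.14, 0.0, 3.047]
contact_force: [1.2, -0.8, -1.4]
grip_width: 91.6
```

```bash
python3 -c "
from h import *
o=status.get_obs();print(o['joint_positions'],o['tool_pos'],o['tcp_rot'],o['contact_force'])"
```

```text
[-1.26677558e-01  1.12559621e+00  4.49416329e-02  1.71144153e-03
  1.97070017e+00 -1.60232686e+00] [827.69566039 -28.17520424 405.89731138] [3.14002846e+00 4.04681488e-04 3.04711190e+00] [ 1.20346883 -0.76797737 -1.35658978]
```

play_rows(commands=[{"offset": [-0.05, 0, 0], "twist": 0}, {"offset": [-0.05, 0, 0], "twist": 0}, {"offset": [0, 0, 0], "twist": 0}])

```text
time: 12.85
tool_pos: [844.5, -35.0, 388.2]
tcp_rot: [3.137, 0.073, 3.046]
contact_force: [-0.3, 0.0, -0.2]
grip_width: 92.1
```

```bash
python3 -c "
from h import *
o=status.get_obs();print(o['joint_positions'],o['tool_pos'],o['tcp_rot'],o['contact_force'])"
```

```text
[-0.13306426  1.14859729  0.0423329   0.00748607  1.87784828 -1.60611689] [844.54998891 -34.95750478 388.18691181] [3.13720223 0.07302273 3.04621117] [-0.3137409   0.0450222  -0.17029133]
```

play_rows(commands=[{"offset": [-0.045, 0, -0.01], "twist": 0}, {"offset": [-0.045, 0, -0.01], "twist": 0}, {"offset": [-0.045, 0, -0.01], "twist": 0}, {"offset": [0, 0, 0], "twist": 0}])

```text
time: 13.25
tool_pos: [855.8, -42.3, 395.1]
tcp_rot: [3.133, 0.168, 3.045]
contact_force: [-0.8, 0.1, -0.3]
grip_width: 91.8
```

```bash
python3 -c "
from h import *
o=status.get_obs();print(o['joint_positions'],o['tool_pos'],o['tcp_rot'],o['contact_force'])"
```

```text
[-0.14131571  1.14448791  0.03732435  0.01665522  1.7918128  -1.61164855] [855.75899646 -42.2752866  395.06451002] [3.13290092 0.168493   3.04541442] [-0.76834131  0.06729059 -0.25734348]
```

play_rows(commands=[{"offset": [0.01, 0, 0], "twist": 0}, {"offset": [0, 0, 0], "twist": 0}, {"offset": [0, 0, 0], "twist": 0}])

```text
time: 13.55
tool_pos: [846.0, -40.9, 393.4]
tcp_rot: [3.133, 0.167, 3.046]
contact_force: [-0.1, 0.7, 0.7]
grip_width: 92.1
```

```bash
python3 -c "
from h import *
o=status.get_obs();print(o['joint_positions'],o['tool_pos'],o['tcp_rot'],o['contact_force'])"
```

```text
[-0.14134376  1.06584512  0.21555127  0.01646892  1.69364592 -1.61373549] [846.0024655  -40.89777342 393.42001357] [3.13281855 0.16709859 3.04583573] [-0.1425853   0.70076346  0.65078715]
```

play_rows(commands=[{"offset": [-0.008, 0, 0], "twist": 0}, {"offset": [-0.045, 0, -0.01], "twist": 0}, {"offset": [0, 0, 0], "twist": 0}])

```text
time: 13.85
tool_pos: [859.1, -44.3, 394.8]
tcp_rot: [3.131, 0.191, 3.045]
contact_force: [0.1, 0.1, -0.6]
grip_width: 92.1
```

```bash
python3 -c "
from h import *
o=status.get_obs();print(o['joint_positions'],o['dq'],o['tool_pos'],o['tcp_rot'],o['contact_force'])"
```

```text
[-0.1435696   1.14603908  0.0360981   0.01962214  1.76915354 -1.61327985] [ 1.55232856e-03 -2.60749364e-02 -7.25829971e-04 -5.01001345e-04
 -1.31964722e-02 -1.95978420e-05] [859.11865985 -44.28098866 394.79383824] [3.13129932 0.19094923 3.04522371] [ 0.10334402  0.05907963 -0.55301025]
```

play_rows(commands=[{"offset": [0.02, 0, 0], "twist": 0}, {"offset": [0, 0.042, 0], "twist": 0}, {"offset": [0, 0.042, 0], "twist": 0}, {"offset": [0, 0.042, 0], "twist": 0}, {"offset": [-0.01, 0, 0], "twist": 0}])

```text
time: 14.35
tool_pos: [857.3, 88.9, 391.0]
tcp_rot: [3.128, 0.194, 3.054]
contact_force: [0.7, 0.8, -1.4]
grip_width: 91.9
```

play_rows(commands=[{"offset": [-0.047, 0.004, -0.012], "twist": 0}, {"offset": [-0.047, 0.004, -0.012], "twist": 0}, {"offset": [-0.047, 0.004, -0.012], "twist": 0}, {"offset": [0, 0, 0], "twist": 0}])

```text
time: 14.75
tool_pos: [864.5, 66.0, 420.4]
tcp_rot: [3.112, 0.302, 3.04]
contact_force: [0.2, 0.5, 0.2]
grip_width: 91.9
```

```bash
python3 -c "
from h import *
o=status.get_obs();print(o['joint_positions'],o['tool_pos'],o['tcp_rot'],o['contact_force'])
M=R.from_euler('xyz',o['tcp_rot']).as_matrix();print(M.round(3),np.arctan2(M[1,2],M[0,2]))"
```

```text
[-0.01252685  1.11978338  0.03603668  0.00275721  1.68214007 -1.4857417 ] [864.4886446   65.95997685 420.35769606] [3.11234901 0.30227594 3.04028267] [0.24032603 0.52146565 0.22883229]
[[-0.95   0.092  0.299]
 [ 0.097  0.995 -0.001]
 [-0.298  0.028 -0.954]] -0.0033624012318389847
```

play_rows(commands=[{"offset": [-0.048, 0.005, -0.005], "twist": 0}, {"offset": [-0.048, 0.005, -0.005], "twist": 0}, {"offset": [-0.048, 0.005, -0.005], "twist": 0}, {"offset": [-0.048, 0.005, -0.005], "twist": 0}, {"offset": [0, 0, 0], "twist": 0}])

```text
time: 15.25
tool_pos: [877.3, 57.8, 437.5]
tcp_rot: [3.089, 0.427, 3.037]
contact_force: [0.2, -0.6, -0.1]
grip_width: 91.9
```

```bash
python3 -c "
from h import *
o=status.get_obs();print(o['joint_positions'],o['tool_pos'],o['tcp_rot'],o['contact_force'])
M=R.from_euler('xyz',o['tcp_rot']).as_matrix();print(M.round(3),np.arctan2(M[1,2],M[0,2]))"
```

```text
[-0.0242155   1.10660163  0.03608779  0.01878155  1.56939929 -1.49771438] [877.26104534  57.8064931  437.47902761] [3.08944524 0.42691048 3.03705985] [ 0.23614793 -0.56288884 -0.09042423]
[[-0.905  0.083  0.417]
 [ 0.095  0.995  0.009]
 [-0.414  0.047 -0.909]] 0.020861612856554187
```

play_rows(commands=[{"offset": [-0.048, 0.012, -0.003], "twist": 0}, {"offset": [-0.048, 0.012, -0.003], "twist": 0}, {"offset": [-0.048, 0.012, -0.003], "twist": 0}, {"offset": [0, 0, 0], "twist": 0}])

```text
time: 15.65
tool_pos: [882.5, 72.3, 457.6]
tcp_rot: [3.07, 0.524, 3.032]
contact_force: [-0.8, -0.2, 0.2]
grip_width: 91.7
```

play_rows(commands=[{"offset": [0.02, 0, 0], "twist": 0}, {"offset": [0.03, 0, 0], "twist": 0}, {"offset": [0, 0, 0], "twist": 0}])

```text
time: 15.95
tool_pos: [848.6, 75.6, 429.1]
tcp_rot: [3.073, 0.501, 3.033]
contact_force: [-0.9, -0.1, -1.2]
grip_width: 91.8
```

```bash
python3 -c "
from h import *
o=status.get_obs();print(o['joint_positions'],o['tool_pos'],o['tcp_rot'],o['contact_force'])
M=R.from_euler('xyz',o['tcp_rot']).as_matrix();print(M.round(3),np.arctan2(M[1,2],M[0,2]))"
```

```text
[-0.00410418  0.90620647  0.49920438  0.01997022  1.23141257 -1.48604436] [848.59795245  75.55555777 429.13597392] [3.07250202 0.50081101 3.03326633] [-0.88633956 -0.07271572 -1.19601565]
[[-0.872  0.075  0.484]
 [ 0.095  0.995  0.017]
 [-0.48   0.061 -0.875]] 0.034815078970538246
```

```bash
cat > d.py <<'E'
import sys
from h import *
o=status.get_obs();M=R.from_euler('xyz',o['tcp_rot']).as_matrix()
t=np.array([float(a) for a in sys.argv[1:4]])
print('pos',o['tool_pos'].round(1),'rot',o['tcp_rot'].round(3),'F',o['contact_force'].round(1),'w',round(o['grip_width'],1))
print('tool delta mm',(M.T@(t-o['tool_pos'])).round(1),'norm',np.linalg.norm(t-o['tool_pos']).round(1))
print(M.round(3).tolist())
E
python3 d.py 486 175.6 429; python3 d.py 486 175.6 275
```

```text
pos [848.6  75.6 429.1] rot [3.073 0.501 3.033] F [-0.9 -0.1 -1.2] w 91.8
tool delta mm [ 325.8   72.4 -173.6] norm 376.1
[[-0.872, 0.075, 0.484], [0.095, 0.995, 0.017], [-0.48, 0.061, -0.875]]
pos [848.6  75.6 429.1] rot [3.073 0.501 3.033] F [-0.9 -0.1 -1.2] w 91.8
tool delta mm [399.7  63.1 -38.8] norm 406.5
[[-0.872, 0.075, 0.484], [0.095, 0.995, 0.017], [-0.48, 0.061, -0.875]]
```

play_rows(commands=[{"offset": [0.0407, 0.009, -0.0217], "twist": 0}, {"offset": [0.0407, 0.009, -0.0217], "twist": 0}, {"offset": [0.0407, 0.009, -0.0217], "twist": 0}, {"offset": [0.0407, 0.009, -0.0217], "twist": 0}, {"offset": [0.0407, 0.009, -0.0217], "twist": 0}])

```text
time: 16.45
tool_pos: [632.8, 135.8, 436.3]
tcp_rot: [3.069, 0.526, 3.03]
contact_force: [0.7, 0.5, 0.7]
grip_width: 91.7
```

play_rows(commands=[{"offset": [0.0407, 0.009, -0.0217], "twist": 0}, {"offset": [0.0407, 0.009, -0.0217], "twist": 0}, {"offset": [0.0407, 0.009, -0.0217], "twist": 0}, {"offset": [0, 0, 0], "twist": 0}, {"offset": [0, 0, 0], "twist": 0}])

```text
time: 16.95
tool_pos: [498.3, 173.6, 433.9]
tcp_rot: [3.068, 0.526, 3.031]
contact_force: [0.9, 0.2, 0.1]
grip_width: 91.8
```

```bash
python3 d.py 486 175.6 275; python3 look.py wrist:w9 side:s9 top:t9; python3 -c "
from h import *
crop('pics/s9.png','pics/s9c.png',200,130,360,290,4)"
```

```text
pos [498.3 173.6 433.9] rot [3.068 0.526 3.031] F [0.9 0.2 0.1] w 91.8
tool delta mm [ 90.5  -9.  130.8] norm 159.4
[[-0.859, 0.073, 0.506], [0.095, 0.995, 0.018], [-0.502, 0.064, -0.862]]
```

View pics/w9.png

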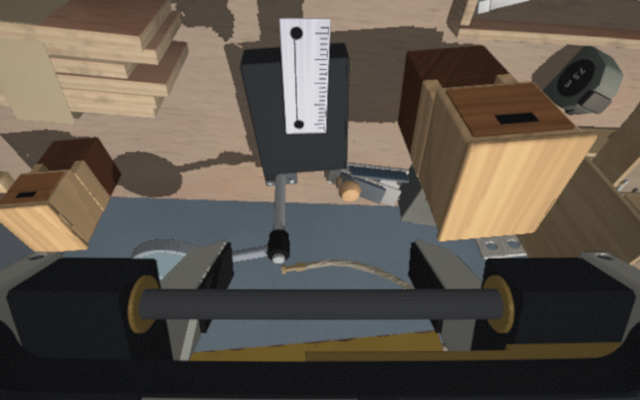

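View pics/s9c.png

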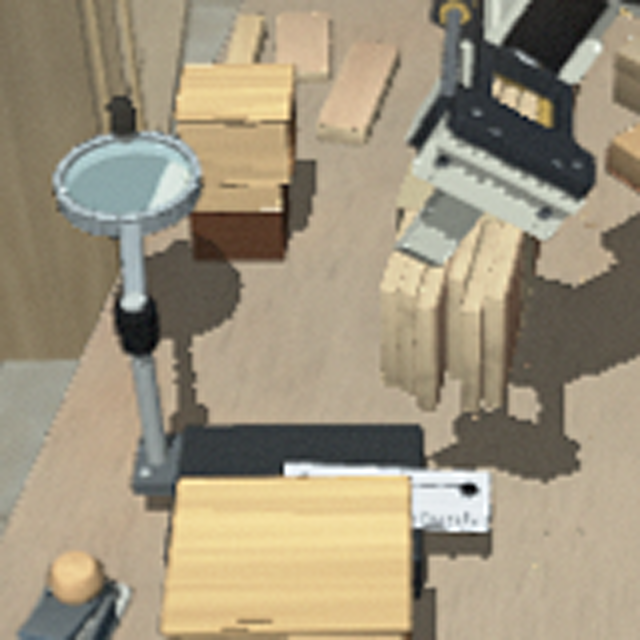

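```bash
python3 -c "
import cv2
im=cv2.imread('pics/w9.png')[30:260,380:610];cv2.imwrite('pics/w9c.png',cv2.rotate(cv2.resize(im,None,fx=2.6,fy=2.6,interpolation=2),1))"
```

```text
(no output)
```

View pics/w9c.png

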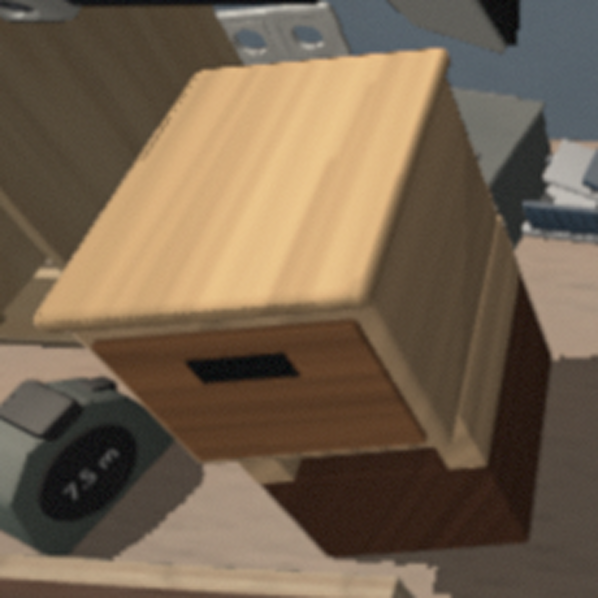

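```bash
python3 -c "
from h import *
o=status.get_obs()
f=lambda a:np.c_[380+(598-np.array(a)[:,0])/2.6,30+(598-np.array(a)[:,1])/2.6]
print('top front L,R',onz('wrist',f([(40,325),(362,304),(446,50),(203,70)]),195,o).round(1).tolist())
print('foot L,R,(right back)',onz('wrist',f([(335,555),(528,540),(550,357)]),0,o).round(1).tolist())
print('box bottom front drawer L,R; cheek R',onz('wrist',f([(205,461),(425,442),(447,468),(487,465)]),105,o).round(1).tolist())
print('gauge',onz('wrist',[(281,19.5),(329.5,19.5),(327,133),(287,132)],53,o).round(1).tolist())
"
```

```text
top front L,R [[594.3, 373.7, 195.0], [591.1, 284.1, 195.0], [705.9, 282.5, 195.0], [708.7, 372.8, 195.0]]
foot L,R,(right back) [[614.2, 374.2, 0.0], [613.0, 288.7, 0.0], [707.9, 287.7, 0.0]]
box bottom front drawer L,R; cheek R [[602.9, 375.7, 105.0], [602.5, 298.2, 105.0], [591.9, 288.7, 105.0], [591.6, 275.1, 105.0]]
gauge [[547.1, 156.6, 53.0], [551.4, 199.7, 53.0], [674.6, 189.8, 53.0], [667.6, 144.2, 53.0]]
```

```bash
python3 d.py 482.5 174 274
```

```text
pos [499.  172.7 431.9] rot [3.069 0.523 3.03 ] F [-0.3 -0.1  0.3] w 91.9
tool delta mm [ 93.2  -9.9 128.2] norm 158.8
[[-0.861, 0.075, 0.503], [0.097, 0.995, 0.016], [-0.499, 0.063, -0.864]]
```

play_rows(commands=[{"offset": [0.0233, -0.0025, 0.032], "twist": 0}, {"offset": [0.0233, -0.0025, 0.032], "twist": 0}, {"offset": [0.0233, -0.0025, 0.032], "twist": 0}, {"offset": [0.0233, -0.0025, 0.032], "twist": 0}, {"offset": [0, 0, 0], "twist": 0}])

```text
time: 17.6
tool_pos: [479.4, 173.1, 268.0]
tcp_rot: [3.075, 0.509, 3.032]
contact_force: [-0.6, -0.6, -0.7]
grip_width: 91.5
```

play_rows(commands=[{"offset": [0, 0, 0], "twist": 0}])

```text
time: 17.7
tool_pos: [481.5, 173.7, 273.2]
tcp_rot: [3.071, 0.52, 3.031]
contact_force: [0.5, 0.4, 0.3]
grip_width: 91.7
```

```bash
python3 look.py wrist:w10; python3 d.py 482.5 174 193.7
```

```text
pos [481.8 173.9 274.4] rot [3.069 0.523 3.03 ] F [ 1.3 -0.3  0.9] w 91.9
tool delta mm [39.7 -4.9 70.1] norm 80.7
[[-0.861, 0.075, 0.503], [0.096, 0.995, 0.016], [-0.499, 0.063, -0.864]]
```

View pics/w10.png

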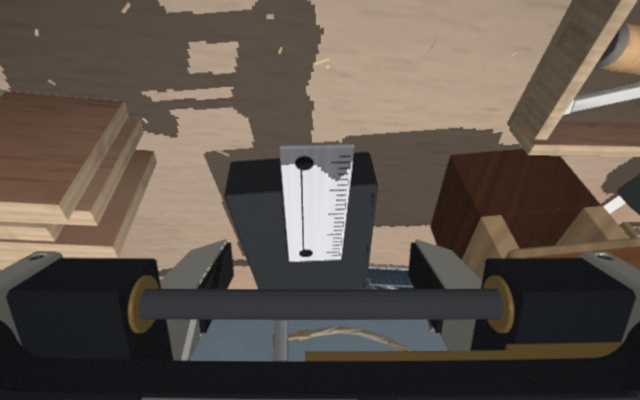

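play_rows(commands=[{"offset": [0.0099, -0.0012, 0.0175], "twist": 0}, {"offset": [0.0099, -0.0012, 0.0175], "twist": 0}, {"offset": [0.0099, -0.0012, 0.0175], "twist": 0}, {"offset": [0, 0, 0], "twist": 0}, {"offset": [0, 0, 0], "twist": 0}])

```text
time: 18.25
tool_pos: [492.9, 185.3, 235.8]
tcp_rot: [3.092, 0.494, 3.033]
contact_force: [-0.2, -1.0, 0.5]
grip_width: 91.6
```

```bash
python3 look.py wrist:w11; python3 d.py 482.5 174 193.7; python3 -c "
from h import *
o=status.get_obs()
print(onz('wrist',[(280,146),(354,146)],53).round(1))"
```

```text
pos [492.6 185.2 235.7] rot [3.092 0.493 3.032] F [-0.9  0.2  0.8] w 92.1
tool delta mm [ 27.7 -13.8  32.2] norm 44.6
[[-0.876, 0.086, 0.476], [0.096, 0.995, -0.003], [-0.474, 0.043, -0.88]]
[[523.2 170.9  53. ]
 [527.2 204.9  53. ]]
```

View pics/w11.png

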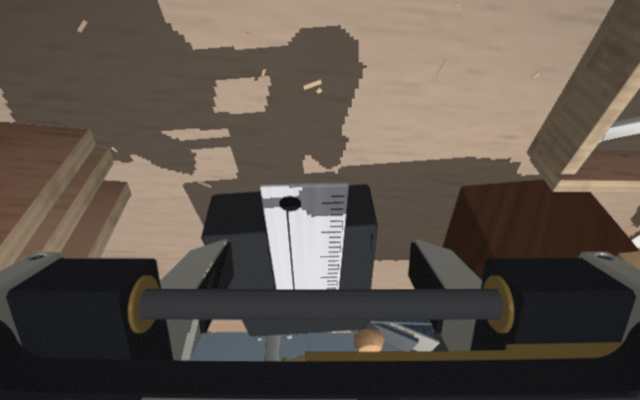

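```bash
python3 -c "
from h import *
o=status.get_obs();print(o['joint_positions'].round(3),o['tool_pos'].round(1),o['tau'].round(1))"
```

```text
[ 0.246  0.486  1.915 -0.436  0.284 -0.837] [492.6 185.2 235.7] [  0.  -43.1 -17.7  -0.4  -1.7  -0. ]
```

```bash
cat > kin.py <<'E'
import numpy as np
from scipy.spatial.transform import Rotation as R
from scipy.optimize import least_squares
D=[([1.04698,.34255,1.52474,0,1.27541,-.14599],(193.6,487.9,404.2)),
([.18406,.42837,1.34882,0,1.36143,-1.29173],(549.04,179.94,419.98)),
([-.12668,1.1256,.04494,.0017,1.9707,-1.6023],(827.7,-28.2,405.9)),
([-.13306,1.1486,.04233,.00749,1.87785,-1.60612],(844.5,-35,388.2)),
([-.14132,1.14449,.03732,.01666,1.79181,-1.61165],(855.76,-42.28,395.06)),
([-.14134,1.06585,.21555,.01647,1.69365,-1.61374],(846,-40.9,393.42)),
([-.14357,1.14604,.0361,.0196,1.76915,-1.6133],(859.12,-44.28,394.79)),
([-.01253,1.11978,.03604,.00276,1.68214,-1.48574],(864.49,65.96,420.36)),
([-.02422,1.1066,.03609,.01878,1.5694,-1.49771],(877.26,57.81,437.48)),
([-.0041,.90621,.4992,.01997,1.23141,-1.48604],(848.6,75.56,429.14)),
([.246,.486,1.915,-.436,.284,-.837],(492.6,185.2,235.7))]
ry=lambda a:R.from_euler('y',a).as_matrix(); rz=lambda a:R.from_euler('z',a).as_matrix()
def fk(q,p):
    a1,b,h,L1,e,L2,w,d6=p
    A=rz(q[0])@ry(q[1])@ry(q[2]); 
    W=rz(q[0])@(np.array([a1,b,h])+ry(q[1])@np.array([0,0,L1]))+A@np.array([e,0,L2])
    Rt=A@rz(q[3])@ry(q[4])@rz(q[5]+np.pi/2)
    Rw=A@rz(q[3])@ry(q[4])
    return W+A@rz(q[3])@np.array([0,w,0])+Rw@np.array([0,0,d6]),Rt
def fit():
    s=least_squares(lambda p:np.concatenate([fk(q,p)[0]-np.array(t) for q,t in D]),[0,70,400,560,0,380,0,100])
    return s
if __name__=='__main__':
    s=fit();print(s.x.round(1),np.abs(s.fun).max());print(s.fun.reshape(-1,3).round(1))
    from plant import status
    o=status.get_obs();P,Rt=fk(o['joint_positions'],s.x);print(P,o['tool_pos']);print(Rt.round(3));print(R.from_euler('xyz',o['tcp_rot']).as_matrix().round(3))
E
python3 kin.py
```

```text
[  0.   76.4 223.  506.2  46.4 379.6   0.  140.2] 0.10895954650584372
[[ 0.   0.   0. ]
 [ 0.  -0.  -0. ]
 [-0.1  0.  -0. ]
 [ 0.   0.  -0. ]
 [-0.  -0.   0. ]
 [-0.  -0.  -0. ]
 [-0.  -0.  -0. ]
 [ 0.  -0.  -0. ]
 [ 0.  -0.   0. ]
 [ 0.1 -0.   0. ]
 [-0.1  0.1 -0. ]]
[492.76636265 185.17204157 235.71533369] [492.63946232 185.18174742 235.7070377 ]
[[-0.876  0.086  0.476]
 [ 0.096  0.995 -0.003]
 [-0.474  0.043 -0.88 ]]
[[-0.876  0.086  0.476]
 [ 0.096  0.995 -0.003]
 [-0.474  0.043 -0.88 ]]
```

```bash
cat > ik.py <<'E'
from kin import *
P0=fit().x
lo=np.array([-2.53,-.77,.045,-1,.30,-3.11]);hi=np.array([2.53,2.02,2.7,4.14,2.66,3.11])
def tool(al,az,yaw):
    # z=lean; tool y as level-ish: heading perpendicular to yaw projected
    z=np.array([np.sin(al)*np.cos(az),np.sin(al)*np.sin(az),-np.cos(al)])
    # rotate about z so that tool y horizontal proj is perpendicular to yaw dir
    f=np.array([np.cos(yaw),np.sin(yaw),0]); y=np.cross(-z,f)  # y ~ left
    y/=np.linalg.norm(y); x=np.cross(y,z); return np.c_[x,y,z]
def ik(pos,M,q0):
    def r(q):
        p,Rt=fk(q,P0); return np.r_[(p-pos),300*R.from_matrix(Rt.T@M).as_rotvec()]
    s=least_squares(r,np.clip(q0,lo+1e-6,hi-1e-6),bounds=(lo,hi)); return s.x,np.linalg.norm(s.fun)
if __name__=='__main__':
    q0=[.2,.5,1.7,0,.5,-1.3]
    for nm,G,yaw in (('pick',(566,177,51.5),-.09),('place',(586,331,71.5),-.01),('ins',(480,331,76),-.01)):
        for g in (165,170):
          for al in (0.2,.3,.35,.4,.45,.5,.55):
            M=tool(al,.03,yaw);q,e=ik(np.array(G)-g*M[:,2],M,q0)
            print(nm,g,al,q.round(2),round(e,2))
E
python3 ik.py
```

```text
pick 165 0.2 [ 0.19  0.59  1.73 -0.05  0.63 -1.25] 0.0
pick 165 0.3 [ 0.2   0.57  1.81 -0.11  0.47 -1.18] 0.0
pick 165 0.35 [ 0.2   0.56  1.85 -0.16  0.39 -1.13] 0.0
pick 165 0.4 [ 0.21  0.55  1.89 -0.23  0.31 -1.05] 0.0
pick 165 0.45 [ 0.22  0.54  1.9  -0.32  0.3  -0.95] 13.16
pick 165 0.5 [ 0.24  0.54  1.91 -0.46  0.3  -0.8 ] 27.48
pick 165 0.55 [ 0.27  0.54  1.93 -0.7   0.3  -0.53] 40.4
pick 170 0.2 [ 0.19  0.58  1.73 -0.05  0.64 -1.25] 0.0
pick 170 0.3 [ 0.2   0.56  1.81 -0.11  0.48 -1.19] 0.0
pick 170 0.35 [ 0.21  0.55  1.85 -0.16  0.4  -1.14] 0.0
pick 170 0.4 [ 0.21  0.54  1.89 -0.23  0.32 -1.06] 0.0
pick 170 0.45 [ 0.22  0.53  1.91 -0.32  0.3  -0.96] 11.65
pick 170 0.5 [ 0.24  0.53  1.92 -0.45  0.3  -0.81] 26.08
pick 170 0.55 [ 0.27  0.53  1.94 -0.69  0.3  -0.55] 39.17
place 165 0.2 [ 0.44  0.69  1.45 -0.11  0.82 -1.06] 0.0
place 165 0.3 [ 0.46  0.66  1.54 -0.2   0.68 -0.97] 0.0
place 165 0.35 [ 0.47  0.65  1.58 -0.26  0.61 -0.9 ] 0.0
place 165 0.4 [ 0.48  0.64  1.62 -0.33  0.54 -0.82] 0.0
place 165 0.45 [ 0.49  0.63  1.66 -0.43  0.48 -0.72] 0.0
place 165 0.5 [ 0.5   0.63  1.7
[... 538 characters left out ...]
 0.3 [ 0.55  0.53  1.79 -0.27  0.58 -0.8 ] 0.0
ins 165 0.35 [ 0.56  0.52  1.82 -0.36  0.52 -0.71] 0.0
ins 165 0.4 [ 0.58  0.52  1.85 -0.47  0.47 -0.59] 0.0
ins 165 0.45 [ 0.59  0.52  1.89 -0.61  0.42 -0.44] 0.0
ins 165 0.5 [ 0.61  0.52  1.92 -0.78  0.38 -0.26] 0.0
ins 165 0.55 [ 0.63  0.52  1.95 -0.99  0.36 -0.04] 0.0
ins 170 0.2 [ 0.52  0.54  1.71 -0.14  0.71 -0.94] 0.0
ins 170 0.3 [ 0.55  0.52  1.78 -0.27  0.59 -0.8 ] 0.0
ins 170 0.35 [ 0.57  0.51  1.82 -0.35  0.53 -0.71] 0.0
ins 170 0.4 [ 0.58  0.51  1.85 -0.46  0.48 -0.6 ] 0.0
ins 170 0.45 [ 0.6   0.51  1.89 -0.6   0.43 -0.45] 0.0
ins 170 0.5 [ 0.61  0.51  1.92 -0.77  0.39 -0.27] 0.0
ins 170 0.55 [ 0.63  0.51  1.95 -0.98  0.36 -0.05] 0.0
```

play_rows(commands=[{"offset": [0.034, -0.011, -0.019], "twist": 0}, {"offset": [0.034, -0.011, -0.019], "twist": 0}, {"offset": [0, 0, 0], "twist": 0}, {"offset": [0, 0, 0], "twist": 0}])

```text
time: 18.7
tool_pos: [419.3, 178.9, 250.9]
tcp_rot: [3.109, 0.476, 3.034]
contact_force: [1.0, -0.8, 0.0]
grip_width: 91.4
```

```bash
cat > st.py <<'E'
from h import *
o=status.get_obs();M=R.from_euler('xyz',o['tcp_rot']).as_matrix()
print('q',o['joint_positions'].round(3),'pos',o['tool_pos'].round(1),'lean',np.arccos(-M[2,2]).round(3),'az',np.arctan2(M[1,2],M[0,2]).round(3),'F',o['contact_force'].round(1),'w',round(o['grip_width'],1))
print(M.round(3).tolist()); print('g165',(o['tool_pos']+165*M[:,2]).round(1),'tip',(o['tool_pos']+178*M[:,2]).round(1))
E
python3 st.py
```

```text
q [ 0.279  0.367  2.073 -0.537  0.283 -0.705] pos [419.3 178.9 250.9] lean 0.477 az -0.037 F [ 1.  -0.8  0. ] w 91.4
[[-0.884, 0.093, 0.459], [0.096, 0.995, -0.017], [-0.458, 0.029, -0.888]]
g165 [495.  176.1 104.4] tip [501.  175.9  92.8]
```

play_rows(commands=[{"offset": [0.03, -0.006, 0.032], "twist": 0}, {"offset": [0, 0, 0], "twist": 0}, {"offset": [0, 0, 0], "twist": 0}])

```text
time: 19.0
tool_pos: [415.3, 190.4, 226.3]
tcp_rot: [3.139, 0.454, 3.036]
contact_force: [-0.2, 0.3, -0.3]
grip_width: 91.8
```

```bash
python3 st.py; python3 -c "
from h import *
print(onz('top',[(252,253)],24))"
```

```text
q [ 0.317  0.424  2.077 -0.687  0.283 -0.52 ] pos [415.3 190.4 226.3] lean 0.454 az -0.1 F [-0.2  0.3 -0.3] w 91.8
[[-0.894, 0.104, 0.436], [0.095, 0.995, -0.044], [-0.438, 0.003, -0.899]]
g165 [487.3 183.2  77.9] tip [492.9 182.6  66.3]
[[407.52656134 241.14357248  24.        ]]
```

Run:
```python
from ik import *
for al in (.45,.4,.37):
  M=tool(al,-.1,-.09)
  for z in (270,300,330):
    for x in (460,430,400,370,340):
      y=76-.1*x
      q,e=ik(np.array([x,y,z]),M,[0,.3,2,0,.4,-1.5])
      print(al,z,x,int(y),q.round(2),round(e,1),'tip',(np.array([x,y,z])+178*M[:,2]).round())
```

```text
0.45 270 460 30 [-0.1   0.33  2.05  0.    0.32 -1.59] 0.0 tip [537.  22. 110.]
0.45 270 430 33 [-0.1   0.28  2.11  0.    0.3  -1.58] 2.4 tip [507.  25. 110.]
0.45 270 400 36 [-0.1   0.23  2.18  0.    0.3  -1.58] 7.2 tip [477.  28. 110.]
0.45 270 370 39 [-0.1   0.18  2.24 -0.    0.3  -1.58] 11.2 tip [447.  31. 110.]
0.45 270 340 42 [-0.1   0.13  2.3  -0.    0.3  -1.58] 14.3 tip [417.  34. 110.]
0.45 300 460 30 [-0.1   0.27  2.01  0.    0.41 -1.58] 0.0 tip [537.  22. 140.]
0.45 300 430 33 [-0.1   0.23  2.08  0.    0.38 -1.59] 0.0 tip [507.  25. 140.]
0.45 300 400 36 [-0.1   0.18  2.15  0.    0.36 -1.59] 0.0 tip [477.  28. 140.]
0.45 300 370 39 [-0.1   0.13  2.22  0.    0.35 -1.59] 0.0 tip [447.  31. 140.]
0.45 300 340 42 [-0.1   0.07  2.28  0.    0.33 -1.59] 0.0 tip [417.  34. 140.]
0.45 330 460 30 [-0.1   0.23  1.97  0.    0.49 -1.58] 0.0 tip [537.  22. 170.]
0.45 330 430 33 [-0.1   0.17  2.04  0.    0.48 -1.58] 0.0 tip [507.  25. 170.]
0.45 330 400 36 [-0.1   0.12  2.11  0.    0.46 -1.59] 0.0 tip [477.  28. 170.]
0.45 330 370 39 [-0.1   0.07  2.17  0.    0.45 -1.59] 0.0 tip [447.  31
[... 1741 characters left out ...]
30 33 [-0.1   0.24  2.05  0.    0.48 -1.58] 0.0 tip [494.  27. 134.]
0.37 300 400 36 [-0.1   0.19  2.12  0.    0.46 -1.58] 0.0 tip [464.  30. 134.]
0.37 300 370 39 [-0.1   0.14  2.19  0.    0.45 -1.58] 0.0 tip [434.  33. 134.]
0.37 300 340 42 [-0.1   0.08  2.25  0.    0.43 -1.59] 0.0 tip [404.  36. 134.]
0.37 330 460 30 [-0.1   0.24  1.94  0.    0.59 -1.58] 0.0 tip [524.  24. 164.]
0.37 330 430 33 [-0.1   0.18  2.01  0.    0.58 -1.58] 0.0 tip [494.  27. 164.]
0.37 330 400 36 [-0.1   0.13  2.08  0.    0.56 -1.58] 0.0 tip [464.  30. 164.]
0.37 330 370 39 [-0.1   0.08  2.14  0.    0.55 -1.58] 0.0 tip [434.  33. 164.]
0.37 330 340 42 [-0.1   0.02  2.21  0.    0.54 -1.59] 0.0 tip [404.  36. 164.]
```

```bash
python3 d.py 380 38 290
```

```text
pos [415.3 190.4 226.3] rot [3.139 0.454 3.036] F [-0.2  0.3 -0.3] w 91.8
tool delta mm [ -10.9 -155.   -66.1] norm 168.9
[[-0.894, 0.104, 0.436], [0.095, 0.995, -0.044], [-0.438, 0.003, -0.899]]
```

play_rows(commands=[{"offset": [-0.003, -0.035, -0.03], "twist": 0}, {"offset": [-0.003, -0.04, -0.016], "twist": 0}, {"offset": [-0.003, -0.04, -0.01], "twist": 0}, {"offset": [-0.002, -0.04, -0.01], "twist": 0}, {"offset": [0, 0, 0], "twist": 0}])

```text
time: 19.5
tool_pos: [385.1, 58.0, 284.1]
tcp_rot: [3.14, 0.455, 3.031]
contact_force: [-0.2, -0.5, 0.5]
grip_width: 91.6
```

play_rows(commands=[{"offset": [0.016, 0, 0.036], "twist": 0}, {"offset": [0.02, 0, 0.043], "twist": 0}, {"offset": [0, 0, 0], "twist": 0}, {"offset": [0, 0, 0], "twist": 0}])

```text
time: 19.9
tool_pos: [408.5, 70.1, 245.6]
tcp_rot: [-3.126, 0.388, 3.034]
contact_force: [0.3, 0.1, 1.1]
grip_width: 91.6
```

```bash
python3 st.py
```

```text
q [ 0.004  0.321  2.159 -0.207  0.283 -1.268] pos [408.5  70.1 245.6] lean 0.388 az -0.148 F [0.3 0.1 1.1] w 91.6
[[-0.92, 0.113, 0.375], [0.099, 0.994, -0.056], [-0.379, -0.014, -0.925]]
g165 [470.3  60.9  92.8] tip [475.2  60.2  80.8]
```

```bash
cat > chk.py <<'E'
from ik import *
from plant import status
o=status.get_obs();M=R.from_euler('xyz',o['tcp_rot']).as_matrix()
for nm,G in (('pick',(566,177,51.5)),('pickhi',(566,177,130)),('lift',(566,177,110)),('pre',(480,331,110)),('ins',(480,331,76)),('place',(583,331,71.5))):
    for g in (165,):
        q,e=ik(np.array(G)-g*M[:,2],M,o['joint_positions']);print(nm,(np.array(G)-g*M[:,2]).round(1),q.round(3),round(e,2))
E
python3 chk.py; python3 d.py 504 186 280
```

```text
pick [504.2 186.2 204.2] [ 0.25   0.565  1.859 -0.402  0.385 -0.863] 0.0
pickhi [504.2 186.2 282.7] [ 0.25   0.436  1.794 -0.276  0.568 -1.003] 0.0
lift [504.2 186.2 262.7] [ 0.25   0.467  1.813 -0.3    0.52  -0.976] 0.0
pre [418.2 340.2 262.7] [ 0.609  0.486  1.777 -0.451  0.639 -0.519] 0.0
ins [418.2 340.2 228.7] [ 0.609  0.54   1.806 -0.506  0.566 -0.452] 0.0
place [521.2 340.2 224.2] [ 0.508  0.655  1.58  -0.401  0.632 -0.66 ] 0.0
pos [408.5  70.1 245.6] rot [-3.126  0.388  3.034] F [0.3 0.1 1.1] w 91.6
tool delta mm [-89.4 125.4  -2.6] norm 154.0
[[-0.92, 0.113, 0.375], [0.099, 0.994, -0.056], [-0.379, -0.014, -0.925]]
```

play_rows(commands=[{"offset": [-0.015, 0, -0.037], "twist": 0}, {"offset": [-0.022, 0.031, -0.001], "twist": 0}, {"offset": [-0.022, 0.031, -0.001], "twist": 0}, {"offset": [-0.022, 0.031, -0.001], "twist": 0}, {"offset": [-0.022, 0.031, -0.001], "twist": 0}])

```text
time: 20.4
tool_pos: [502.1, 186.4, 322.5]
tcp_rot: [-3.127, 0.39, 3.034]
contact_force: [0.4, 0.2, -0.4]
grip_width: 91.7
```

play_rows(commands=[{"offset": [0, 0, 0], "twist": 0}, {"offset": [0, 0, 0], "twist": 0}])

```text
time: 20.6
tool_pos: [501.3, 185.4, 321.1]
tcp_rot: [-3.127, 0.388, 3.035]
contact_force: [0.1, -1.0, 0.8]
grip_width: 91.7
```

```bash
python3 look.py wrist:w12; python3 st.py; python3 d.py 504.2 186.2 204.2
```

```text
q [ 0.249  0.378  1.759 -0.241  0.659 -1.046] pos [500.9 184.8 320.7] lean 0.387 az -0.149 F [-0.4 -0.1  0.1] w 92.3
[[-0.921, 0.113, 0.374], [0.099, 0.993, -0.056], [-0.378, -0.015, -0.926]]
g165 [562.6 175.5 167.9] tip [567.4 174.8 155.9]
pos [500.9 184.8 320.7] rot [-3.126  0.387  3.034] F [-0.4 -0.1  0.1] w 92.3
tool delta mm [ 41.1   3.5 109. ] norm 116.5
[[-0.921, 0.113, 0.374], [0.099, 0.993, -0.056], [-0.378, -0.015, -0.926]]
```

View pics/w12.png

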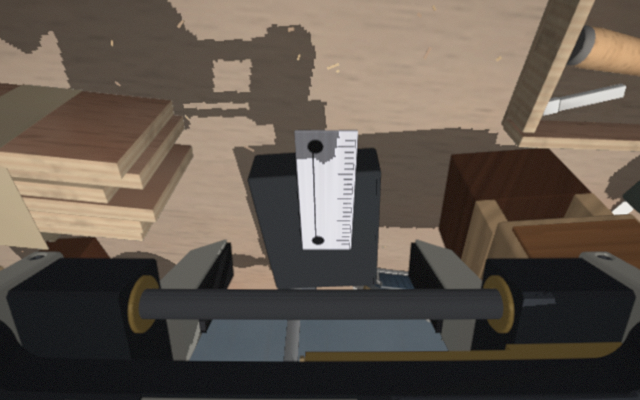

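```bash
python3 -c "
from h import *
print(onz('wrist',[(295.5,130.5),(357.5,130.5),(352,250),(303,250)],53).round(1).tolist())
print('slab',onz('wrist',[(251,157),(378.5,149.5)],50).round(1).tolist())
print('till foot',onz('wrist',[(449,152),(558,150)],0).round(1).tolist())"
```

```text
[[546.0, 156.6, 53.0], [550.7, 200.9, 53.0], [676.4, 190.1, 53.0], [671.8, 143.5, 53.0]]
slab [[566.3, 118.2, 50.0], [569.9, 216.1, 50.0]]
till foot [[609.7, 287.1, 0.0], [617.6, 388.3, 0.0]]
```

play_rows(commands=[{"offset": [0.0103, 0.0009, 0.0272], "twist": 0}, {"offset": [0.0103, 0.0009, 0.0272], "twist": 0}, {"offset": [0.0103, 0.0009, 0.0272], "twist": 0}, {"offset": [0, 0, 0], "twist": 0}, {"offset": [0, 0, 0], "twist": 0}])

```text
time: 21.15
tool_pos: [504.1, 185.5, 233.6]
tcp_rot: [-3.125, 0.387, 3.033]
contact_force: [0.9, -0.4, 0.4]
grip_width: 92.0
```

play_rows(commands=[{"offset": [0.005, 0.0005, 0.0135], "twist": 0}, {"offset": [0.0045, 0.0005, 0.0125], "twist": 0}, {"offset": [0, 0, 0], "twist": 0}, {"offset": [0, 0, 0], "twist": 0}])

```text
time: 21.55
tool_pos: [505.6, 186.6, 206.1]
tcp_rot: [-3.126, 0.388, 3.033]
contact_force: [0.5, -0.0, 1.1]
grip_width: 91.6
```

```bash
python3 look.py wrist:w13 side:s13; python3 st.py; python3 -c "
from h import *
crop('pics/s13.png','pics/s13c.png',210,160,350,290,5)"
```

```text
q [ 0.25   0.563  1.853 -0.397  0.391 -0.867] pos [505.8 186.7 206.4] lean 0.39 az -0.148 F [ 0.4  0.1 -0.3] w 91.5
[[-0.92, 0.114, 0.376], [0.1, 0.993, -0.056], [-0.38, -0.014, -0.925]]
g165 [567.8 177.5  53.8] tip [572.7 176.7  41.8]
```

View pics/w13.png

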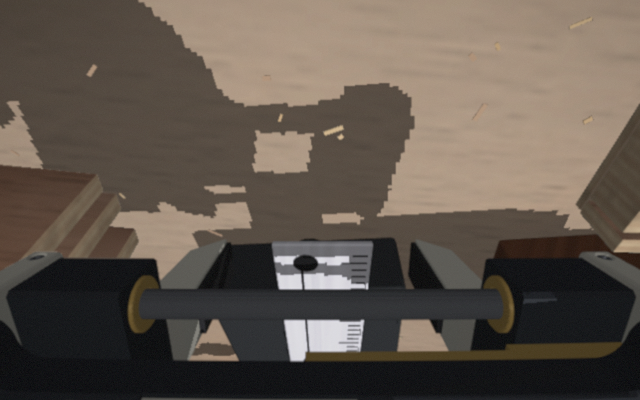

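View pics/s13c.png

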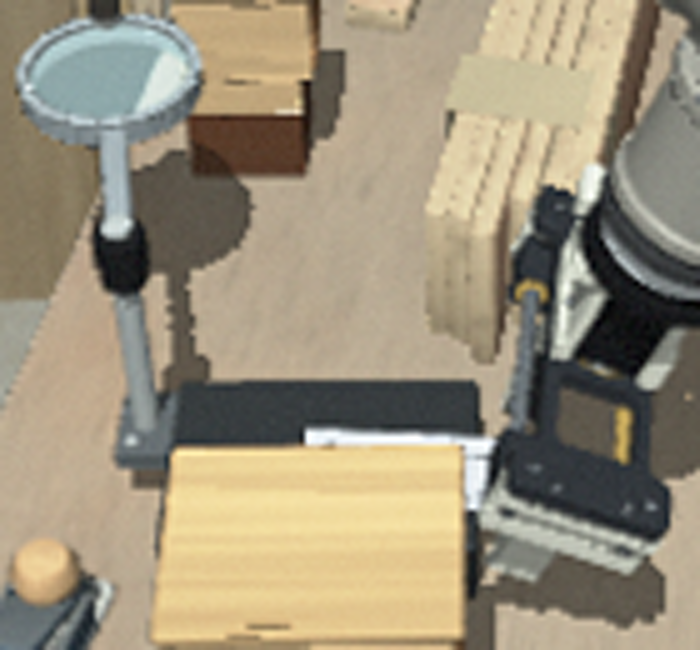

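play_rows(commands=[{"offset": [0, 0, 0], "twist": 0}, {"offset": [0, 0, 0], "twist": 0}, {"offset": [0, 0, 0], "twist": 0}, {"offset": [0, 0, 0], "twist": 0}, {"offset": [0, 0, 0], "twist": 0}], jaw=255)

```text
time: 22.15
tool_pos: [505.5, 186.7, 205.6]
tcp_rot: [-3.126, 0.388, 3.033]
contact_force: [0.4, -0.4, 0.2]
grip_width: 56.2
```

play_rows(commands=[{"offset": [0, 0, 0], "twist": 0}, {"offset": [0, 0, 0], "twist": 0}, {"offset": [0, 0, 0], "twist": 0}, {"offset": [0, 0, 0], "twist": 0}, {"offset": [0, 0, 0], "twist": 0}])

```text
time: 22.65
tool_pos: [505.5, 186.7, 205.6]
tcp_rot: [-3.126, 0.388, 3.033]
contact_force: [-0.2, 0.1, 0.0]
grip_width: 44.9
```

play_rows(commands=[{"offset": [-0.0015, 0, -0.0037], "twist": 0}, {"offset": [-0.0015, 0, -0.0037], "twist": 0}, {"offset": [0, 0, 0], "twist": 0}, {"offset": [0, 0, 0], "twist": 0}])

```text
time: 23.05
tool_pos: [505.6, 186.8, 213.8]
tcp_rot: [-3.126, 0.388, 3.033]
contact_force: [-0.5, -0.5, -1.3]
grip_width: 45.0
```

```bash
python3 look.py wrist:w14 side:s14; python3 st.py; python3 -c "
from h import *
print(status.get_obs()['moment'])
a=cv2.imread('pics/s13.png')[:,:,1].astype(int);b=cv2.imread('pics/s14.png')[:,:,1].astype(int)
for u in (273,280,285,295,303): print(u,a[240:254,u].tolist(),b[240:254,u].tolist())
crop('pics/s14.png','pics/s14c.png',210,160,350,290,5)"
```

```text
q [ 0.25   0.55   1.849 -0.38   0.409 -0.885] pos [505.5 186.8 213.6] lean 0.388 az -0.15 F [-0.8 -0.2  0.2] w 45.0
[[-0.92, 0.114, 0.374], [0.1, 0.993, -0.056], [-0.378, -0.015, -0.926]]
g165 [567.2 177.5  60.8] tip [572.1 176.7  48.8]
[0.07562169 0.29037601 0.00185169]
273 [59, 61, 60, 59, 51, 112, 226, 244, 238, 197, 215, 212, 215, 219] [59, 60, 53, 150, 255, 244, 243, 175, 122, 174, 218, 215, 215, 216]
280 [59, 62, 61, 60, 56, 78, 178, 248, 237, 205, 211, 215, 219, 220] [61, 61, 55, 116, 234, 245, 240, 198, 197, 204, 213, 213, 218, 220]
285 [59, 62, 61, 62, 58, 71, 156, 251, 240, 201, 211, 216, 221, 221] [63, 58, 55, 90, 191, 247, 244, 234, 148, 203, 214, 214, 220, 221]
295 [58, 57, 61, 65, 56, 53, 106, 219, 241, 217, 211, 219, 220, 222] [58, 60, 62, 50, 130, 249, 243, 237, 186, 220, 210, 219, 222, 220]
303 [63, 58, 59, 60, 59, 57, 68, 162, 247, 230, 228, 194, 228, 226] [56, 61, 58, 51, 120, 237, 242, 238, 191, 187, 232, 227, 228, 229]
```

View pics/s14c.png

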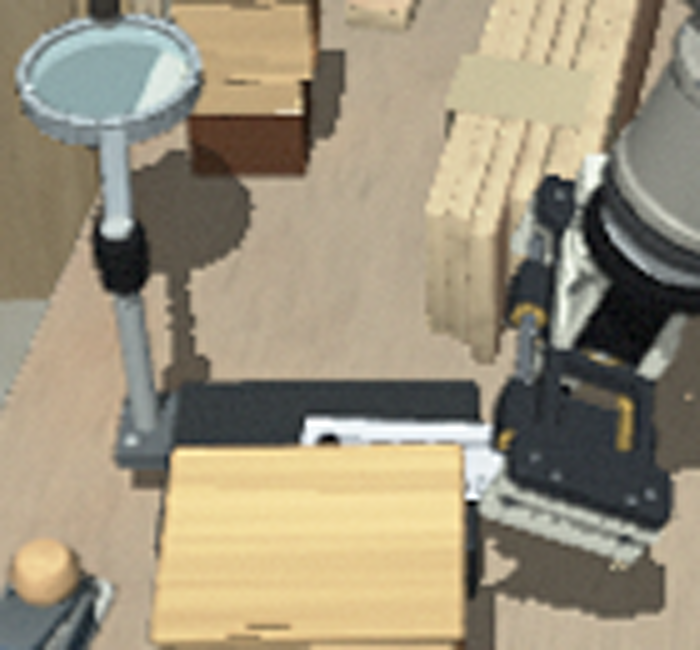

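play_rows(commands=[{"offset": [-0.0035, 0, -0.0085], "twist": 0}, {"offset": [-0.0035, 0, -0.0085], "twist": 0}, {"offset": [-0.0035, 0, -0.0085], "twist": 0}, {"offset": [-0.0035, 0, -0.0085], "twist": 0}, {"offset": [0, 0, 0], "twist": 0}])

```text
time: 23.65
tool_pos: [506.2, 187.5, 252.2]
tcp_rot: [-3.127, 0.391, 3.033]
contact_force: [0.4, 0.3, 0.3]
grip_width: 45.1
```

```bash
python3 look.py wrist:w15 side:s15; python3 st.py; python3 d.py 410 186 252;python3 -c "
from h import *
crop('pics/s15.png','pics/s15c.png',210,160,350,290,5)"
```

```text
q [ 0.251  0.489  1.819 -0.317  0.494 -0.954] pos [505.7 187.3 250.7] lean 0.389 az -0.149 F [-0.2 -0.6  0.5] w 44.9
[[-0.92, 0.114, 0.375], [0.1, 0.993, -0.056], [-0.379, -0.014, -0.925]]
g165 [567.5 178.   98.1] tip [572.4 177.3  86. ]
pos [505.7 187.3 250.7] rot [-3.126  0.389  3.033] F [-0.2 -0.6  0.5] w 44.9
tool delta mm [ 87.4 -12.2 -37. ] norm 95.7
[[-0.92, 0.114, 0.375], [0.1, 0.993, -0.056], [-0.379, -0.014, -0.925]]
```

View pics/s15c.png

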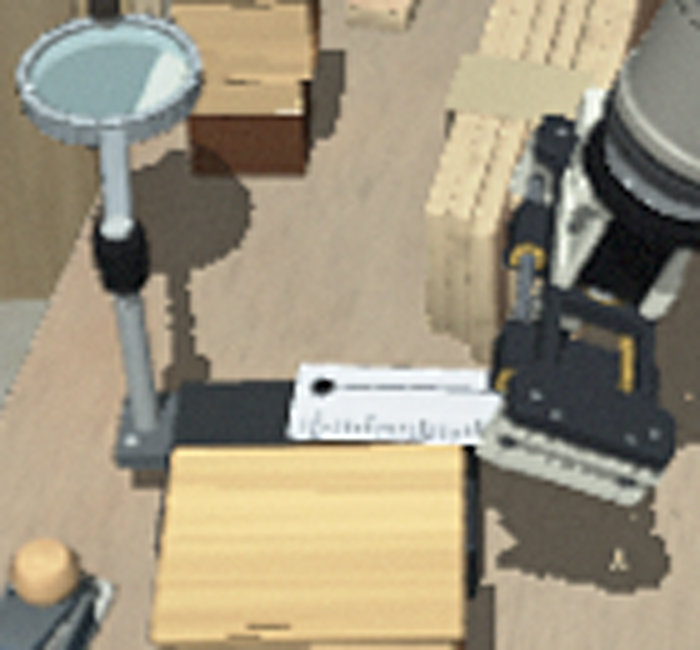

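View pics/w15.png

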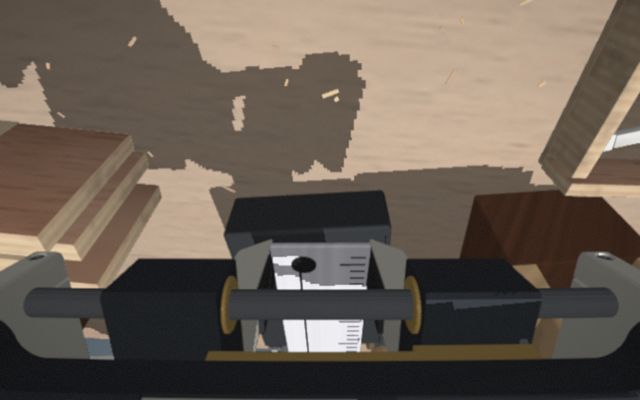

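```bash
python3 -c "
from h import *
uv=np.array([(302,366),(290,438)])/5+[210,160]-.4
for z in (88,93,98,103): print(z,onz('side',uv,z).round(1).tolist())"
```

```text
88 [[670.5, 138.0, 88.0], [674.5, 184.9, 88.0]]
93 [[670.0, 143.0, 93.0], [673.9, 189.6, 93.0]]
98 [[669.5, 148.0, 98.0], [673.4, 194.3, 98.0]]
103 [[669.1, 153.0, 103.0], [672.9, 199.0, 103.0]]
```

play_rows(commands=[{"offset": [0.0175, -0.0024, -0.0074], "twist": 0}, {"offset": [0.0175, -0.0024, -0.0074], "twist": 0}, {"offset": [0.0175, -0.0024, -0.0074], "twist": 0}, {"offset": [0.0175, -0.0024, -0.0074], "twist": 0}, {"offset": [0.0175, -0.0024, -0.0074], "twist": 0}])

```text
time: 24.25
tool_pos: [409.0, 186.1, 251.2]
tcp_rot: [-3.125, 0.387, 3.034]
contact_force: [-0.2, 0.2, -0.2]
grip_width: 45.3
```

```bash
python3 st.py; python3 d.py 410 340 252
```

```text
q [ 0.309  0.366  2.049 -0.433  0.411 -0.779] pos [409.  186.1 251.2] lean 0.387 az -0.151 F [-0.2  0.2 -0.2] w 45.3
[[-0.921, 0.114, 0.373], [0.1, 0.993, -0.057], [-0.377, -0.015, -0.926]]
g165 [470.6 176.7  98.5] tip [475.4 176.   86.4]
pos [409.  186.1 251.2] rot [-3.125  0.387  3.034] F [-0.2  0.2 -0.2] w 45.3
tool delta mm [ 14.1 153.   -9.1] norm 153.9
[[-0.921, 0.114, 0.373], [0.1, 0.993, -0.057], [-0.377, -0.015, -0.926]]
```

play_rows(commands=[{"offset": [0.0017, 0.019, -0.0011], "twist": -1}, {"offset": [0.0017, 0.019, -0.0011], "twist": -1}, {"offset": [0.0017, 0.019, -0.0011], "twist": -1}, {"offset": [0.0017, 0.019, -0.0011], "twist": -1}, {"offset": [0.0017, 0.019, -0.0011], "twist": 0}])

```text
time: 24.75
tool_pos: [407.6, 282.4, 250.5]
tcp_rot: [-3.097, 0.385, 3.109]
contact_force: [1.4, 0.6, -1.0]
grip_width: 45.3
```

play_rows(commands=[{"offset": [0.0017, 0.019, -0.0011], "twist": 0}, {"offset": [0.0017, 0.019, -0.0011], "twist": 0}, {"offset": [0.0017, 0.019, -0.0011], "twist": 0}, {"offset": [0, 0, 0], "twist": 0}, {"offset": [0, 0, 0], "twist": 0}])

```text
time: 25.25
tool_pos: [404.3, 338.8, 249.1]
tcp_rot: [-3.096, 0.385, 3.11]
contact_force: [0.2, -0.6, -0.2]
grip_width: 44.6
```

```bash
python3 look.py wrist:w16 side:s16 top:t16; python3 st.py; python3 -c "
from h import *
crop('pics/s16.png','pics/s16c.png',210,220,350,350,5)
crop('pics/t16.png','pics/t16c.png',170,130,310,230,5)"
```

```text
q [ 0.621  0.491  1.819 -0.484  0.603 -0.537] pos [404.6 338.1 249.5] lean 0.388 az -0.152 F [ 0.1 -0.2 -0.6] w 45.1
[[-0.926, 0.05, 0.374], [0.031, 0.998, -0.057], [-0.376, -0.042, -0.926]]
g165 [466.3 328.7  96.7] tip [471.1 327.9  84.7]
```

View pics/w16.png

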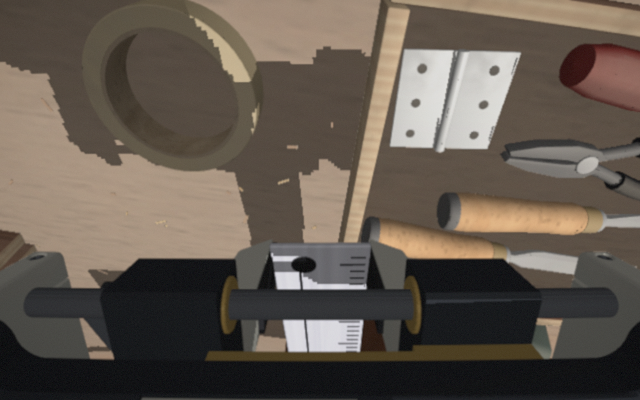

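View pics/s16c.png

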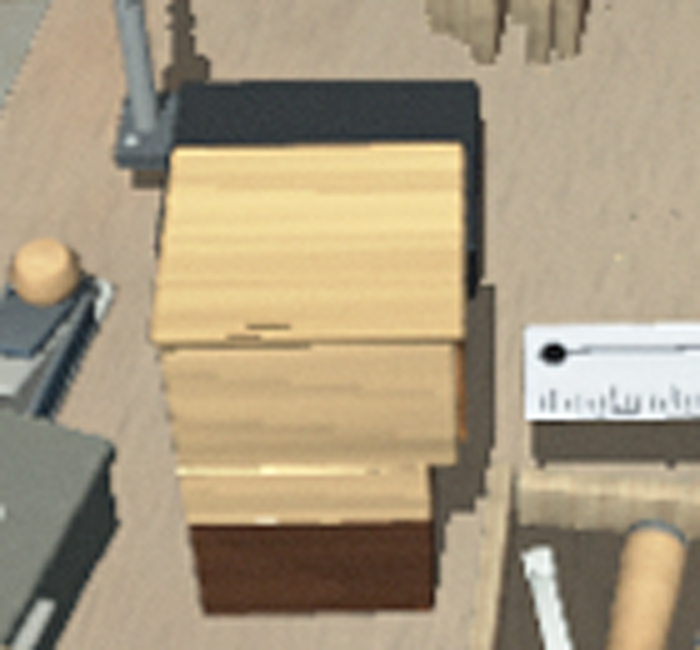

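View pics/t16c.png

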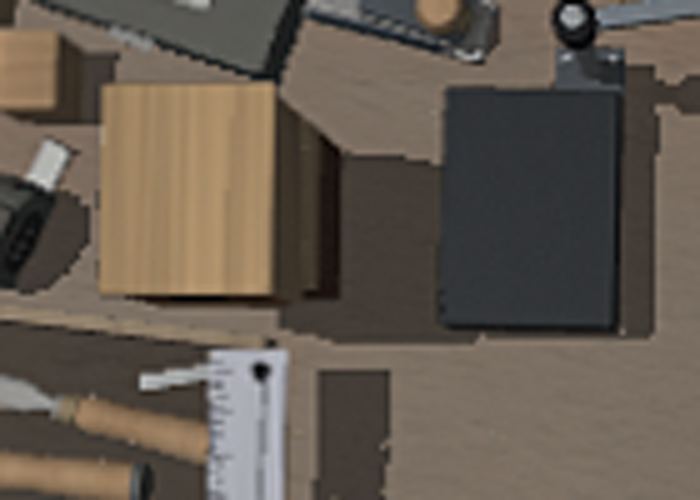

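```bash
python3 -c "
from h import *
T=lambda a:np.array(a)/5+[170,130]-.4
S=lambda a:np.array(a)/5+[210,220]-.4
print('bar top far L,R, lower pts',onz('top',T([(209,352),(289,348),(207,480),(286,480)]),97.5).round(1).tolist())
print('till top NL NR FR FL',onz('top',T([(100,295),(275,296),(277,84),(102,85)]),195).round(1).tolist())
print('till right foot front/back z0',onz('top',T([(340,298),(341,152)]),0).round(1).tolist())
print('side bar far corner L(near cam),R',onz('side',S([(526,418),(526,326)]),97.5).round(1).tolist())
# side: intersect with plane y=381
o,d=ray('side',S([(430,520),(434,608),(462,340),(455,463),(190,520),(205,612)]))
for y in (381,378): print(y,(o+d*((y-o[1])/d[:,1])[:,None]).round(1).tolist())
"
```

```text
bar top far L,R, lower pts [[571.1, 348.5, 97.5], [572.8, 300.8, 97.5], [495.1, 349.7, 97.5], [494.5, 302.7, 97.5]]
till top NL NR FR FL [[595.8, 380.9, 195.0], [593.8, 285.4, 195.0], [710.2, 284.5, 195.0], [711.3, 380.7, 195.0]]
till right foot front/back z0 [[612.1, 290.6, 0.0], [707.6, 289.9, 0.0]]
side bar far corner L(near cam),R [[571.5, 352.9, 97.5], [569.6, 305.8, 97.5]]
381 [[611.5, 381.0, 69.5], [611.5, 381.0, 4.4], [596.7, 381.0, 185.3], [600.7, 381.0, 108.0], [708.2, 381.0, 74.6], [708.2, 381.0, 6.9]]
378 [[611.6, 378.0, 65.0], [611.6, 378.0, -0.4], [596.7, 378.0, 181.4], [600.7, 378.0, 103.8], [708.8, 378.0, 70.2], [708.9, 378.0, 2.1]]
```

```bash
python3 d.py 404.6 346 229.5; python3 d.py 515.6 338.1 249.5; python3 -c "
from ik import *
from plant import status
o=status.get_obs();M=R.from_euler('xyz',o['tcp_rot']).as_matrix()
for t in ((404.6,346,229.5),(515.6,345,226)): print(ik(np.array(t),M,o['joint_positions']))"
```

```text
pos [404.6 338.1 249.5] rot [-3.097  0.385  3.108] F [ 0.1 -0.2 -0.6] w 45.1
tool delta mm [ 7.8  8.7 18. ] norm 21.5
[[-0.926, 0.05, 0.374], [0.031, 0.998, -0.057], [-0.376, -0.042, -0.926]]
pos [404.6 338.1 249.5] rot [-3.097  0.385  3.108] F [ 0.1 -0.2 -0.6] w 45.1
tool delta mm [-102.8    5.5   41.4] norm 111.0
[[-0.926, 0.05, 0.374], [0.031, 0.998, -0.057], [-0.376, -0.042, -0.926]]
(array([ 0.63447424,  0.53129131,  1.81998864, -0.51770639,  0.57154642,
       -0.48595315]), np.float64(1.3480266087646937e-13))
(array([ 0.51973926,  0.65049521,  1.58241335, -0.40549371,  0.63939482,
       -0.71433914]), np.float64(1.83629458731627e-13))
```

play_rows(commands=[{"offset": [0.004, 0.0045, 0.009], "twist": 0}, {"offset": [0.004, 0.0045, 0.009], "twist": 0}, {"offset": [0, 0, 0], "twist": 0}, {"offset": [0, 0, 0], "twist": 0}])

```text
time: 25.8
tool_pos: [404.3, 347.1, 229.0]
tcp_rot: [-3.096, 0.385, 3.109]
contact_force: [0.2, 0.0, 0.2]
grip_width: 45.0
```

```bash
python3 look.py side:s17 top:t17; python3 st.py; python3 -c "
from h import *
crop('pics/s17.png','pics/s17c.png',210,220,350,350,5)
crop('pics/t17.png','pics/t17c.png',170,130,310,230,5)"
```

```text
q [ 0.636  0.532  1.818 -0.518  0.572 -0.485] pos [404.5 347.2 229.6] lean 0.388 az -0.15 F [0.1 0.8 0.2] w 45.0
[[-0.926, 0.049, 0.374], [0.03, 0.998, -0.057], [-0.376, -0.041, -0.926]]
g165 [466.2 337.8  76.9] tip [471.1 337.1  64.9]
```

View pics/s17c.png

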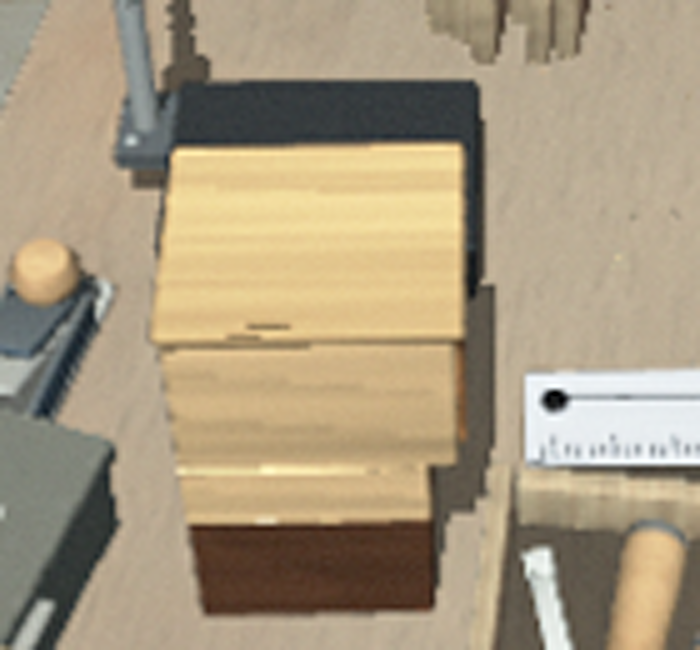

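View pics/t17c.png

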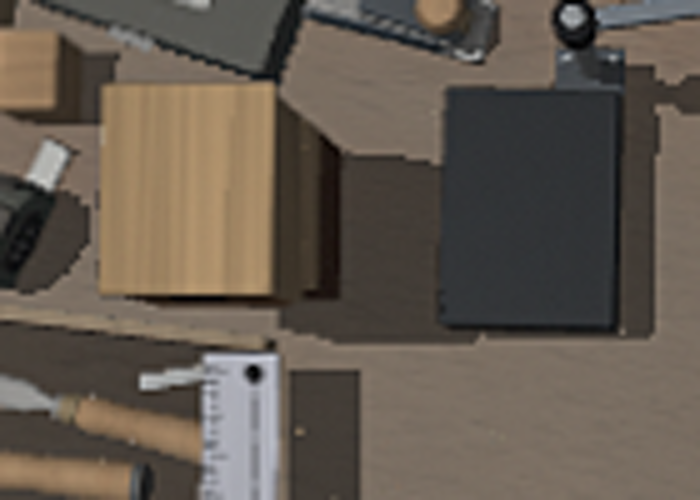

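```bash
python3 -c "
from h import *
T=lambda a:np.array(a)/5+[170,130]-.4
S=lambda a:np.array(a)/5+[210,220]-.4
for s,t in (((526,463),(202,354)),((526,374),(280,352))):
    o1,d1=ray('side',S([s]));o2,d2=ray('top',T([t]))
    A=np.c_[d1[0],-d2[0]];k=np.linalg.lstsq(A,o2-o1,rcond=None)[0]
    print((o1+k[0]*d1[0]).round(1),(o2+k[1]*d2[0]).round(1))
print(onz('top',T([(202,354),(280,352)]),77))
# expected floor ref: cheek/dark boundary front in side at z=70 y~376
print(proj('side',[[611.6,y,70] for y in (372,376,380)]).round(1), S([(430,521)]))"
```

```text
[571.7 359.   75.2] [571.6 359.   75.2]
[569.8 312.3  73.1] [572.3 312.   73.2]
[[571.46322633 358.46511876  77.        ]
 [571.99431587 311.07682312  77.        ]]
[[295.5 319.7]
 [295.5 321.3]
 [295.6 323. ]] [[295.6 323.8]]
```

play_rows(commands=[{"offset": [-0.0019, -0.0022, -0.0045], "twist": 0}, {"offset": [-0.0171, 0.0007, 0.0069], "twist": 0}, {"offset": [-0.0171, 0.0007, 0.0069], "twist": 0}, {"offset": [-0.0171, 0.0007, 0.0069], "twist": 0}, {"offset": [0, 0, 0], "twist": 0}])

```text
time: 26.4
tool_pos: [461.6, 344.3, 235.6]
tcp_rot: [-3.099, 0.388, 3.107]
contact_force: [0.1, 0.6, -0.2]
grip_width: 45.4
```

```bash
python3 look.py side:s18 top:t18; python3 st.py; python3 -c "
from h import *
crop('pics/s18.png','pics/s18c.png',210,220,350,350,5)
crop('pics/t18.png','pics/t18c.png',170,130,310,230,5)"
```

```text
q [ 0.571  0.576  1.706 -0.451  0.611 -0.618] pos [459.6 344.2 234.9] lean 0.388 az -0.151 F [ 0.   0.1 -0.7] w 44.8
[[-0.926, 0.05, 0.374], [0.031, 0.998, -0.057], [-0.376, -0.041, -0.926]]
g165 [521.3 334.8  82.2] tip [526.2 334.1  70.2]
```

View pics/s18c.png

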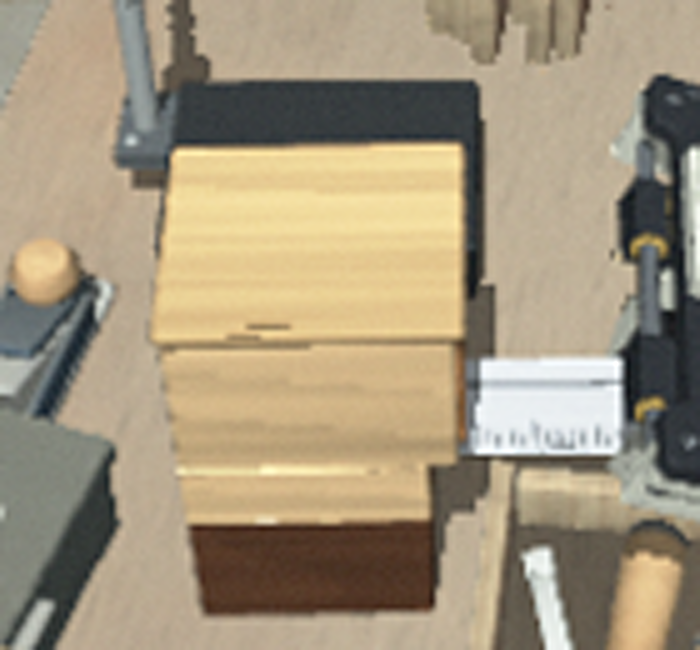

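play_rows(commands=[{"offset": [-0.0171, 0.0007, 0.0069], "twist": 0}, {"offset": [-0.0171, 0.0007, 0.0069], "twist": 0}, {"offset": [0, 0, 0], "twist": 0}])

```text
time: 26.8
tool_pos: [497.4, 344.0, 235.1]
tcp_rot: [-3.098, 0.387, 3.108]
contact_force: [-0.8, 0.5, -0.8]
grip_width: 45.0
```

play_rows(commands=[{"offset": [-0.0075, 0.0003, 0.003], "twist": 0}, {"offset": [-0.0055, 0.0002, 0.0022], "twist": 0}, {"offset": [0, 0, 0], "twist": 0}, {"offset": [0, 0, 0], "twist": 0}])

```text
time: 27.2
tool_pos: [510.3, 343.9, 234.7]
tcp_rot: [-3.097, 0.385, 3.109]
contact_force: [-0.8, 0.8, -0.9]
grip_width: 44.7
```

```bash
python3 look.py side:s19 top:t19 wrist:w19; python3 st.py; python3 -c "
from h import *
crop('pics/s19.png','pics/s19c.png',210,220,350,350,5)
crop('pics/t19.png','pics/t19c.png',170,130,310,230,5)"
```

```text
q [ 0.522  0.631  1.591 -0.401  0.649 -0.719] pos [510.3 343.9 234.8] lean 0.388 az -0.15 F [-0.   0.6  0.1] w 44.9
[[-0.926, 0.049, 0.374], [0.03, 0.998, -0.057], [-0.376, -0.041, -0.926]]
g165 [572.  334.6  82. ] tip [576.9 333.9  70. ]
```

View pics/s19c.png

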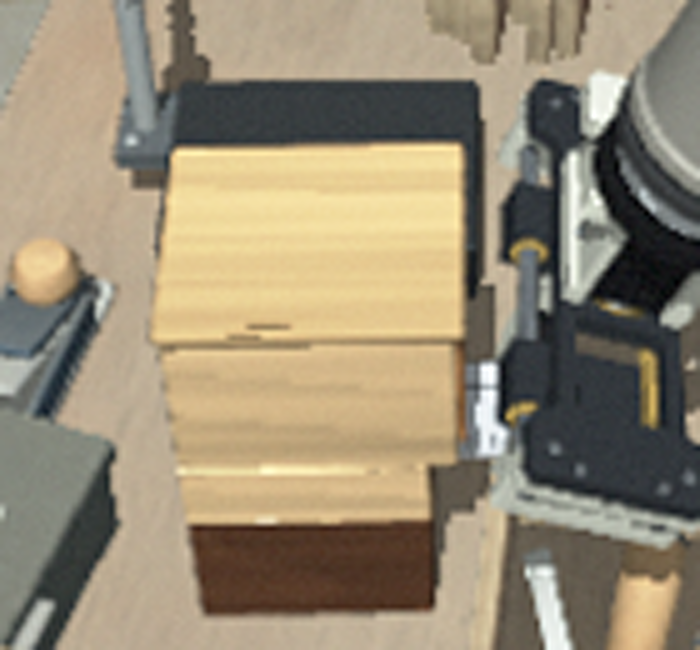

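View pics/w19.png

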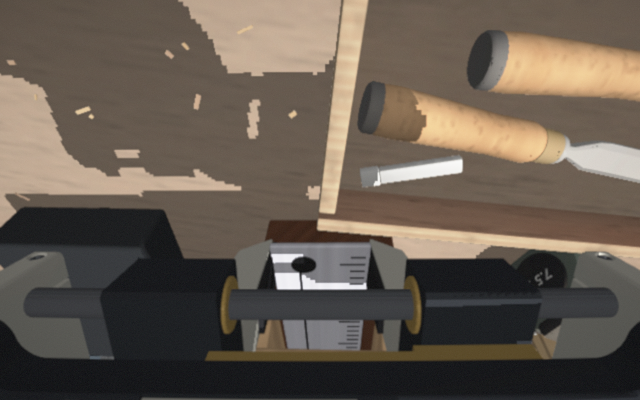

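play_rows(commands=[{"offset": [-0.0046, 0.0002, 0.0019], "twist": 0}, {"offset": [0, 0, 0], "twist": 0}, {"offset": [-0.0046, 0.0002, 0.0019], "twist": 0}, {"offset": [0, 0, 0], "twist": 0}])

```text
time: 27.75
tool_pos: [521.2, 343.8, 234.8]
tcp_rot: [-3.098, 0.386, 3.108]
contact_force: [-0.1, -0.2, -1.7]
grip_width: 44.8
```

play_rows(commands=[{"offset": [-0.0028, 0.0001, 0.0011], "twist": 0}, {"offset": [0, 0, 0], "twist": 0}, {"offset": [-0.0028, 0.0001, 0.0011], "twist": 0}, {"offset": [0, 0, 0], "twist": 0}])

```text
time: 28.15
tool_pos: [524.0, 343.9, 234.8]
tcp_rot: [-3.094, 0.381, 3.111]
contact_force: [-21.2, -2.5, 10.3]
grip_width: 45.0
```

```bash
python3 look.py side:s20; python3 st.py; python3 -c "
from h import *
crop('pics/s20.png','pics/s20c.png',210,220,350,350,5)"
```

```text
q [ 0.511  0.648  1.556 -0.384  0.668 -0.75 ] pos [524.  343.9 234.7] lean 0.383 az -0.157 F [-21.6  -2.3  10.4] w 45.1
[[-0.928, 0.048, 0.37], [0.029, 0.998, -0.059], [-0.372, -0.044, -0.927]]
g165 [584.9 334.2  81.7] tip [589.7 333.5  69.7]
```

View pics/s20c.png

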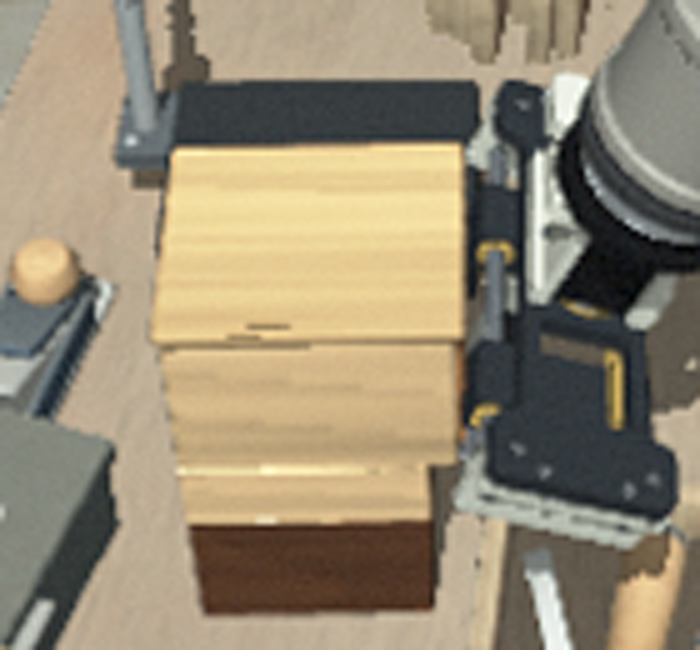

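play_rows(commands=[{"offset": [0.0046, -0.0002, -0.0019], "twist": 0}, {"offset": [0, 0, 0], "twist": 0}, {"offset": [0, 0, 0], "twist": 0}])

```text
time: 28.5
tool_pos: [521.9, 343.8, 234.9]
tcp_rot: [-3.098, 0.386, 3.109]
contact_force: [0.3, -0.6, -0.9]
grip_width: 44.8
```

play_rows(commands=[{"offset": [0.0011, 0, 0.0028], "twist": 0}, {"offset": [0, 0, 0], "twist": 0}, {"offset": [0.0011, 0, 0.0028], "twist": 0}, {"offset": [0, 0, 0], "twist": 0}])

```text
time: 28.9
tool_pos: [521.7, 343.3, 228.2]
tcp_rot: [-3.097, 0.385, 3.109]
contact_force: [-0.3, 0.1, -0.5]
grip_width: 45.2
```

play_rows(commands=[{"offset": [0.0004, 0, 0.0009], "twist": 0}, {"offset": [0, 0, 0], "twist": 0}])

```text
time: 29.1
tool_pos: [521.7, 343.4, 227.7]
tcp_rot: [-3.097, 0.386, 3.109]
contact_force: [-0.7, -0.4, -1.5]
grip_width: 45.0
```

play_rows(commands=[{"offset": [0.0004, 0, 0.0009], "twist": 0}, {"offset": [0, 0, 0], "twist": 0}, {"offset": [0, 0, 0], "twist": 0}])

```text
time: 29.4
tool_pos: [521.6, 343.4, 226.9]
tcp_rot: [-3.097, 0.386, 3.109]
contact_force: [0.1, 0.9, 0.1]
grip_width: 44.9
```

play_rows(commands=[{"offset": [0.0004, 0, 0.0009], "twist": 0}, {"offset": [0, 0, 0], "twist": 0}, {"offset": [0, 0, 0], "twist": 0}])

```text
time: 29.7
tool_pos: [521.7, 343.4, 226.0]
tcp_rot: [-3.098, 0.386, 3.109]
contact_force: [-0.3, 0.3, 1.2]
grip_width: 45.3
```

```bash
python3 st.py;python3 -c "
from h import *
print(status.get_obs()['moment'])"
```

```text
q [ 0.512  0.656  1.571 -0.4    0.641 -0.728] pos [521.7 343.4 226. ] lean 0.389 az -0.149 F [-0.3  0.3  1.2] w 45.3
[[-0.926, 0.049, 0.375], [0.03, 0.998, -0.056], [-0.377, -0.041, -0.925]]
g165 [583.5 334.2  73.3] tip [588.4 333.4  61.3]
[0.13862696 0.18513994 0.0178396 ]
```

play_rows(commands=[{"offset": [0.0004, 0, 0.0009], "twist": 0}, {"offset": [0, 0, 0], "twist": 0}, {"offset": [0, 0, 0], "twist": 0}])

```text
time: 30.0
tool_pos: [521.7, 343.4, 225.2]
tcp_rot: [-3.098, 0.387, 3.109]
contact_force: [-1.5, 0.2, 3.2]
grip_width: 44.7
```

```bash
python3 st.py;python3 look.py side:s21; python3 -c "
from h import *
print(status.get_obs()['moment']);crop('pics/s21.png','pics/s21c.png',210,220,350,350,5)"
```

```text
q [ 0.512  0.657  1.572 -0.401  0.639 -0.727] pos [521.7 343.4 225.2] lean 0.389 az -0.149 F [-1.5  0.2  3.2] w 44.7
[[-0.926, 0.049, 0.375], [0.03, 0.998, -0.056], [-0.377, -0.041, -0.925]]
g165 [583.5 334.2  72.5] tip [588.4 333.4  60.5]
[ 0.07738339  0.09184017 -0.00110801]
```

View pics/s21c.png

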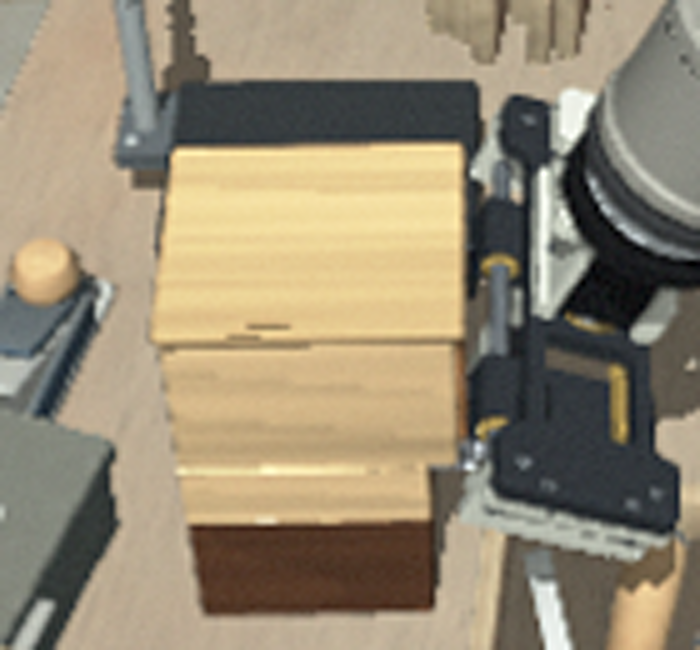

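play_rows(commands=[{"offset": [0, 0, 0], "twist": 0}, {"offset": [0, 0, 0], "twist": 0}, {"offset": [0, 0, 0], "twist": 0}, {"offset": [0, 0, 0], "twist": 0}], jaw=80)

```text
time: 30.45
tool_pos: [521.5, 343.3, 224.6]
tcp_rot: [-3.097, 0.385, 3.109]
contact_force: [-0.3, -0.3, 0.1]
grip_width: 62.6
```

```bash
python3 st.py;python3 look.py side:s22 wrist:w22; python3 -c "
from h import *
crop('pics/s22.png','pics/s22c.png',210,220,350,350,5)"
```

```text
q [ 0.512  0.658  1.572 -0.401  0.639 -0.727] pos [521.5 343.3 224.6] lean 0.388 az -0.151 F [-0.3 -0.3  0.1] w 62.6
[[-0.926, 0.049, 0.374], [0.03, 0.998, -0.057], [-0.376, -0.041, -0.926]]
g165 [583.2 333.9  71.8] tip [588.1 333.2  59.8]
```

View pics/s22c.png

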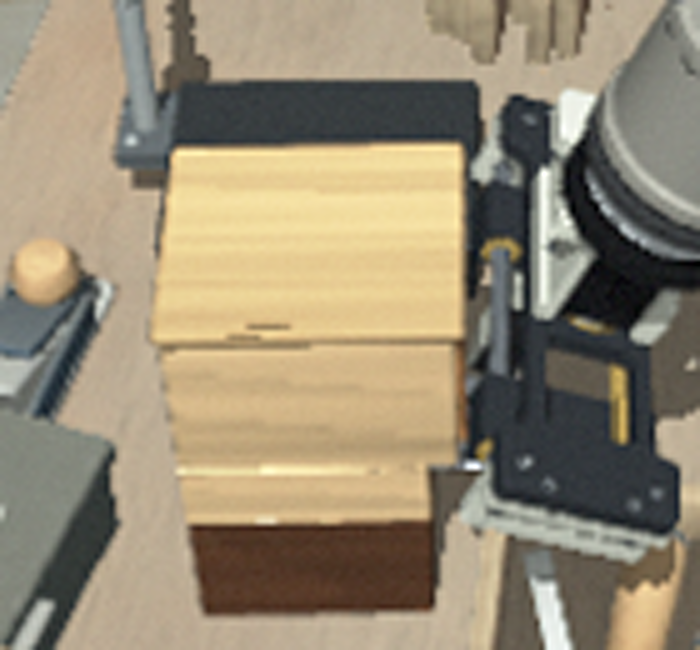

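View pics/w22.png

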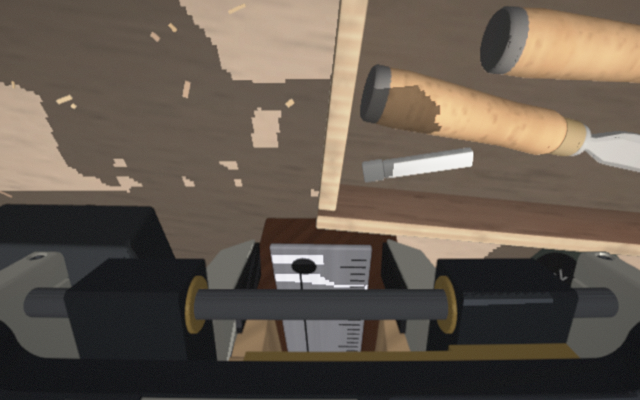

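play_rows(commands=[{"offset": [0.0093, -0.0005, -0.0037], "twist": 0}, {"offset": [0.0185, -0.001, -0.0075], "twist": 0}, {"offset": [0.0185, -0.001, -0.0075], "twist": 0}, {"offset": [0.014, -0.001, -0.0056], "twist": 0}, {"offset": [0, 0, 0], "twist": 0}])

```text
time: 31.05
tool_pos: [454.4, 343.1, 224.7]
tcp_rot: [-3.096, 0.384, 3.111]
contact_force: [-0.2, 0.4, 0.5]
grip_width: 63.0
```

play_rows(commands=[{"offset": [0, 0, 0], "twist": 0}, {"offset": [0, 0, 0], "twist": 0}, {"offset": [0, 0, 0], "twist": 0}, {"offset": [0, 0, 0], "twist": 0}], jaw=200)

```text
time: 31.45
tool_pos: [456.9, 343.0, 224.7]
tcp_rot: [-3.098, 0.386, 3.108]
contact_force: [0.8, 1.4, -0.8]
grip_width: 35.5
```

```bash
python3 st.py;python3 look.py side:s23 wrist:w23; python3 -c "
from h import *
crop('pics/s23.png','pics/s23c.png',210,220,350,350,5)"
```

```text
q [ 0.571  0.587  1.722 -0.469  0.586 -0.596] pos [456.9 343.  224.7] lean 0.388 az -0.15 F [ 0.8  1.4 -0.8] w 35.5
[[-0.926, 0.05, 0.374], [0.031, 0.998, -0.057], [-0.377, -0.041, -0.925]]
g165 [518.7 333.6  72. ] tip [523.6 332.9  60. ]
```

View pics/s23c.png

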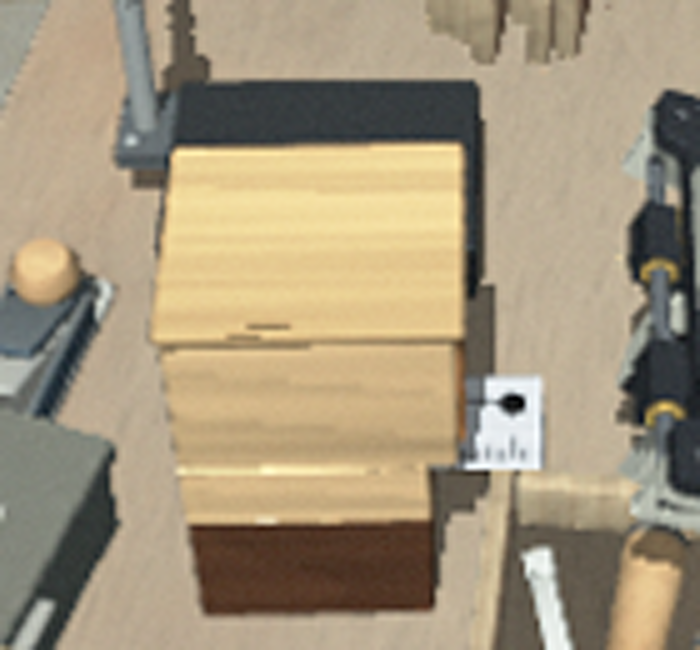

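View pics/w23.png

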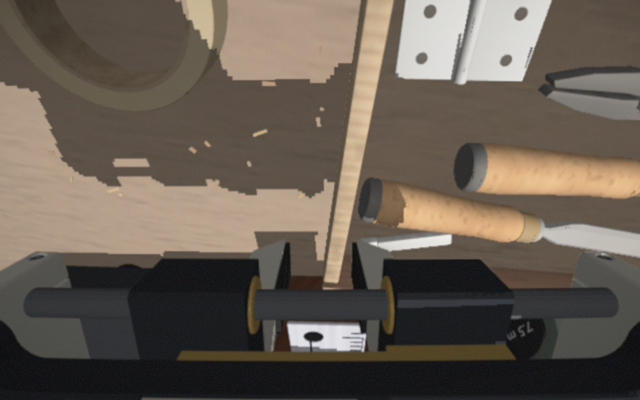

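```bash
python3 -c "
from h import *
S=lambda a:np.array(a)/5+[210,220]-.4
print(onz('side',S([(543,378),(541,468)]),73).round(1).tolist())
w=status.get_obs()"
```

```text
[[562.7, 314.6, 73.0], [565.5, 360.1, 73.0]]
```

play_rows(commands=[{"offset": [-0.0139, 0.0007, 0.0056], "twist": 0}, {"offset": [-0.0093, 0.0005, 0.0037], "twist": 0}, {"offset": [0, 0, 0], "twist": 0}])

```text
time: 31.85
tool_pos: [482.7, 342.9, 225.0]
tcp_rot: [-3.098, 0.387, 3.107]
contact_force: [-0.2, 0.2, -0.4]
grip_width: 19.8
```

play_rows(commands=[{"offset": [-0.0046, 0.0002, 0.0019], "twist": 0}, {"offset": [-0.0046, 0.0002, 0.0019], "twist": 0}, {"offset": [-0.0046, 0.0002, 0.0019], "twist": 0}, {"offset": [0, 0, 0], "twist": 0}])

```text
time: 32.25
tool_pos: [497.0, 342.9, 224.8]
tcp_rot: [-3.098, 0.386, 3.108]
contact_force: [0.8, -0.0, 0.5]
grip_width: 19.7
```

play_rows(commands=[{"offset": [-0.0019, 0.0001, 0.0007], "twist": 0}, {"offset": [0, 0, 0], "twist": 0}, {"offset": [0, 0, 0], "twist": 0}])

```text
time: 32.55
tool_pos: [498.4, 342.9, 224.8]
tcp_rot: [-3.097, 0.386, 3.109]
contact_force: [0.5, 0.6, -0.1]
grip_width: 19.8
```

```bash
python3 st.py;python3 look.py side:s24; python3 -c "
from h import *
crop('pics/s24.png','pics/s24c.png',210,220,350,350,5)"
```

```text
q [ 0.532  0.631  1.628 -0.424  0.618 -0.683] pos [498.4 342.9 224.8] lean 0.388 az -0.15 F [ 0.5  0.6 -0.1] w 19.8
[[-0.926, 0.049, 0.374], [0.03, 0.998, -0.056], [-0.376, -0.041, -0.926]]
g165 [560.1 333.6  72.1] tip [565.  332.9  60.1]
```

View pics/s24c.png

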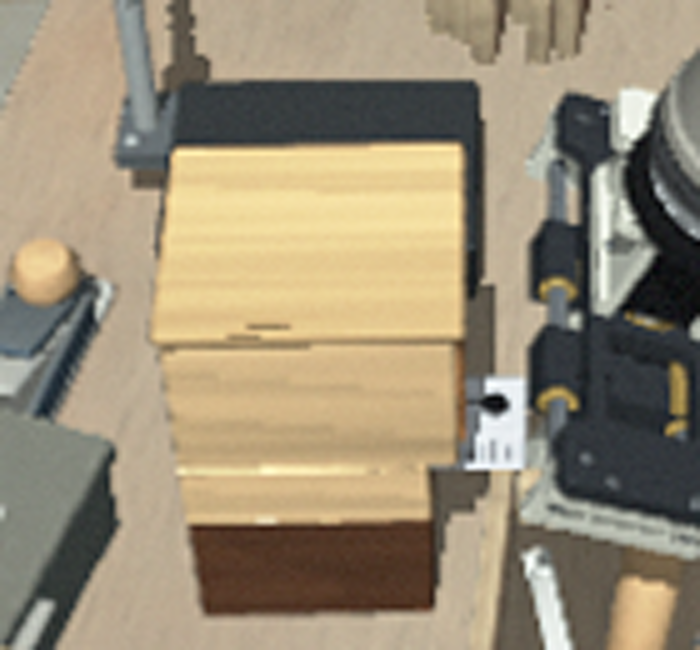

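play_rows(commands=[{"offset": [-0.0014, 0.0001, 0.0006], "twist": 0}, {"offset": [0, 0, 0], "twist": 0}, {"offset": [0, 0, 0], "twist": 0}])

```text
time: 32.9
tool_pos: [499.9, 342.9, 224.8]
tcp_rot: [-3.097, 0.386, 3.109]
contact_force: [-0.8, -0.3, 0.3]
grip_width: 19.8
```

play_rows(commands=[{"offset": [-0.0014, 0.0001, 0.0006], "twist": 0}, {"offset": [0, 0, 0], "twist": 0}, {"offset": [0, 0, 0], "twist": 0}])

```text
time: 33.2
tool_pos: [500.9, 342.8, 224.2]
tcp_rot: [-3.096, 0.384, 3.109]
contact_force: [-5.4, -0.3, -0.2]
grip_width: 19.8
```

play_rows(commands=[{"offset": [-0.0014, 0.0001, 0.0006], "twist": 0}, {"offset": [0, 0, 0], "twist": 0}, {"offset": [0, 0, 0], "twist": 0}])

```text
time: 33.5
tool_pos: [501.7, 342.7, 223.7]
tcp_rot: [-3.095, 0.382, 3.109]
contact_force: [-8.9, 0.3, 0.1]
grip_width: 20.1
```

play_rows(commands=[{"offset": [0.0046, -0.0002, -0.0019], "twist": 0}, {"offset": [0.0185, -0.001, -0.0075], "twist": 0}, {"offset": [0.0278, -0.0015, -0.0112], "twist": 0}, {"offset": [0.0278, -0.0015, -0.0112], "twist": 0}, {"offset": [0, 0, -0.02], "twist": 0}])

```text
time: 34.0
tool_pos: [407.8, 343.5, 241.6]
tcp_rot: [-3.094, 0.382, 3.111]
contact_force: [0.4, 0.5, -0.1]
grip_width: 19.9
```

play_rows(commands=[{"offset": [0, 0, -0.03], "twist": 0}, {"offset": [0, 0, -0.03], "twist": 0}, {"offset": [0, 0, 0], "twist": 0}, {"offset": [0, 0, 0], "twist": 0}])

```text
time: 34.4
tool_pos: [388.3, 347.7, 299.7]
tcp_rot: [-3.1, 0.388, 3.109]
contact_force: [0.6, -0.5, -0.4]
grip_width: 19.9
```

```bash
python3 st.py;python3 look.py side:s25 top:t25 wrist:w25; python3 -c "
from h import *
crop('pics/s25.png','pics/s25c.png',210,200,350,350,5)
crop('pics/t25.png','pics/t25c.png',180,100,360,220,4)
S=lambda a:np.array(a)/5+[210,220]-.4
"
```

```text
q [ 0.657  0.408  1.783 -0.428  0.718 -0.58 ] pos [388.3 347.7 299.7] lean 0.391 az -0.144 F [ 0.6 -0.5 -0.4] w 19.9
[[-0.925, 0.049, 0.377], [0.031, 0.998, -0.055], [-0.379, -0.039, -0.925]]
g165 [450.5 338.7 147.1] tip [455.4 338.  135.1]
```

View pics/s25c.png

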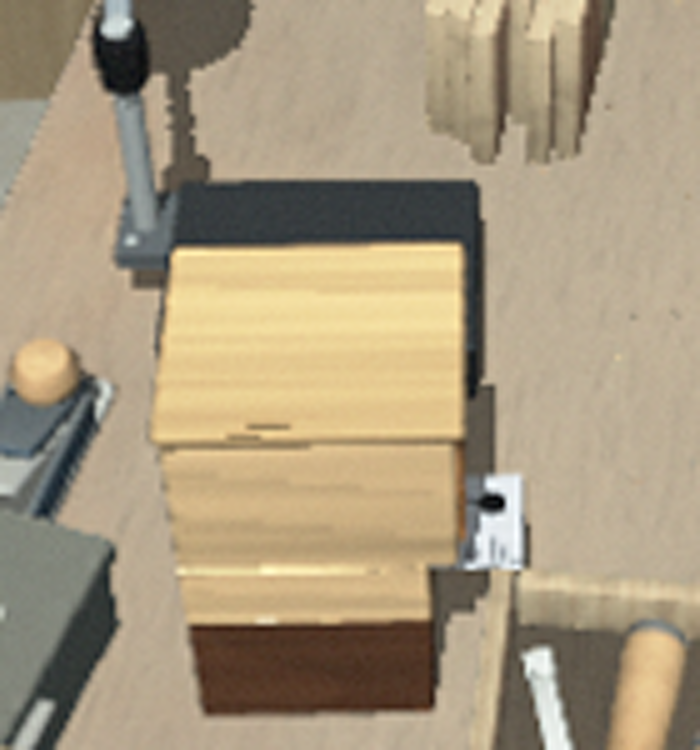

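View pics/t25c.png

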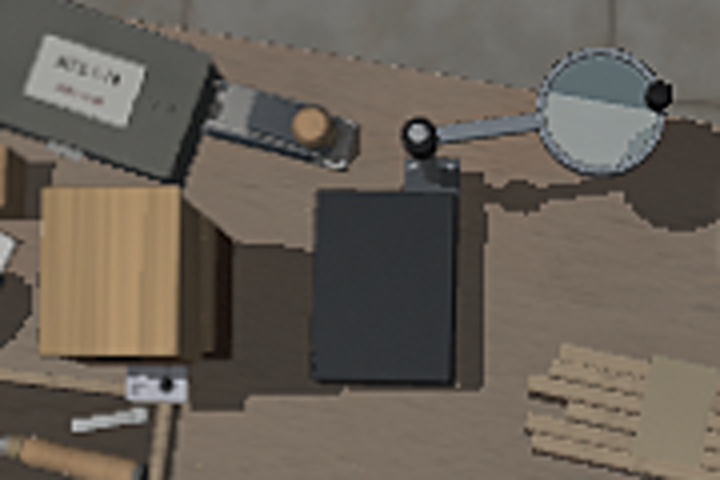

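View pics/w25.png

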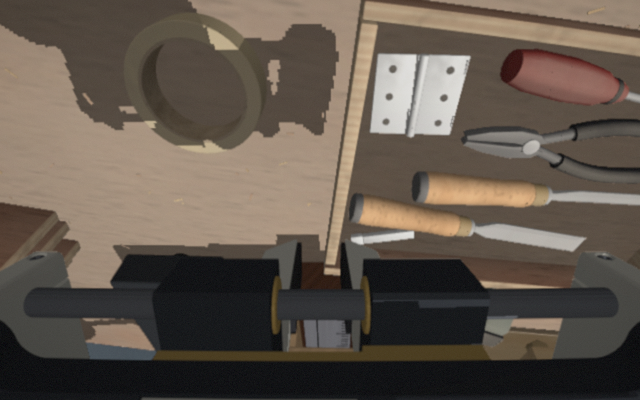

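```bash
python3 -c "
from h import *
print('side near',onz('side',np.array([(523,477),(522,569)])/5+[210,200]-.4,73).round(1).tolist())
print('top near',onz('top',np.array([(127,400),(187,403)])/4+[180,100]-.4,73).round(1).tolist())
P=onz('top',np.array([(421,133)])/4+[180,100]-.4,175)[0];H=onz('top',np.array([(603,112)])/4+[180,100]-.4,162)[0]
print('lens',P,H,(np.arctan2(*(H-P)[1::-1])%(2*np.pi))-3.107)"
```

```text
side near [[571.2, 313.7, 73.0], [573.4, 360.3, 73.0]]
top near [[574.1, 355.5, 73.0], [571.2, 309.8, 73.0]]
lens [750.5701053  122.22950642 175.        ] [767.60650791  -5.7992585  162.        ] 1.737678814288926
```

```bash
python3 -c "
from plant import ticket
print(ticket.close_job())"
```

```text
the job is handed in; nothing more can be done
None
```

I carried out every step and handed the job in at about 34.5 s of the 69 s allowed. My last checks put the bar home in the pigeonhole, but one joint reading may count against the run (first item below).

**What I did**
- **Magnifier:** I pushed it to the right.
- **Bar:** I dragged it out about 42 mm over the near edge.
- **Lean:** The moves can't tilt the hand directly. I pushed against the arm's reach limit to tilt it, then against the joint 5 limit to bring the lean back to about 22°.
- **Placing:** I pinched the bar about 17 mm from its near end, lifted it, fed it into the till and set it on the floor. I let go, then pushed it home with the fingertips.

**Last checks**
- **Bar:** it reached the back, with the push force rising to about 9 N. The near end is at x ≈ 572 mm, against 573.6 mm expected when home. It is centred at y ≈ 332.6 mm against 332.5 mm for the till, and turned no more than about 0.06 rad.
- **Magnifier:** it stands at about 1.74 rad.
- **Robot:** it is clear of everything, with no contact force.
- **Bystanders:** I never felt the arm touch any of the loose things. I did not measure their positions again.

**What went wrong or disagreed**
- **Joint 3:** it read 0.036 rad while I was building the lean, slightly below the stated limit of 0.04. I can't tell whether that is just rounding of the limit or a breach.
- **First pinch:** a pinch with the hand upright, right at the bar's near end, let the bar pivot. I set it back on the stone and gripped again further in.
- **Gripper body:** it touched the till's upper box once at about 24 N, and I backed off.
- **Lean angle:** about 22° is below the 25–45° you gave, because joint 5 limits how far the hand can lean at the pick point.
- **Cameras:** the side and top views differed by 3–5 mm in y, so I aligned the bar using the top view.

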